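Hold a retaining ring squeezed with circlip pliers

TASK

The bearing has to come out of the green housing: take the red-handled circlip pliers off their wooden rest, put both pins down through the two eyes of the retaining ring without bottoming on the bearing, then squeeze until the eyes stand level with the two white lines painted on the bearing seal, never so far that the two lugs close up on each other. Do it with the pliers, not with the fingers on the ring, and finish while still holding the ring there, steady and with the pliers level, so that a colleague can free the bearing. Leave the other things on the bench where they are.

Things in the scene. Friction and masses are not known exactly. Their poses are not given: they have to be found in the camera images.
- pliers: Sprung-open bent-tip circlip pliers, 195 mm long, 140 g, lying flat on the rest. Origin on the pivot at mid thickness, 42 mm above the bench at the start; x from pivot to jaws, z up. Two red handles, 14 mm thick in z, run back to x = -120 mm; jaws end at x = +70 mm, where two pins point straight down (-z), tips 26 mm below the pivot, 36 mm apart when open. Centre of mass 47 mm behind the pivot.
- handle_mid (a point): Midway between the handles, 48 mm behind the pivot, at their mid height: the place to take both handles (at the balance point), fingers closing along the pliers' y. Outer faces here 52 mm apart when open (about 58 mm at x = -100), 39 mm with the ring at its lines. Under it the rest is only a 10 mm board, so there is room for fingers. Axes as the pliers.
- left_half (a joint): Squeeze angle of one half about the pivot, rad: 0 open, grows as the handles close, stop at 0.20; the other half turns equally. Each pin moves inward 7 mm per 0.1 rad, each handle 5 mm at handle_mid. The spring pushes back on each handle at handle_mid with about 7.5 N open and 10 N at 0.14 rad (ring at its lines); there the ring adds some 7 N.
- pin_left (a point): Lower tip of the pliers' left (+y) pin. The pin is round, 3.5 mm in diameter with a rounded end and 13 mm long below a 7 mm thick shank that would not pass the eye.
- pin_right (a point): Lower tip of the pliers' right (-y) pin, the same.
- housing: Green bearing housing fixed to the bench: flange 150 x 150 x 14 mm, round body 132 mm wide, bright top face 45 mm high, bore 100 mm wide. Origin at the centre of its underside, z up. The ring's eyes lie on its -x side: the pliers come over the rim from -x, their x along the housing's x. In the bore: the ring, 38 to 41 mm above the bench, and 10 mm below it the bearing with black seal, at 28 mm.
- eye_left (a point): Left (+y) eye of the dark retaining ring, centre, at the ring's top face: hole 7.4 mm in a round lug 13.4 mm wide, ring 3 mm thick. At rest 41 mm to -x and 14 mm to +y of the housing's centre (eyes 28 mm apart). The ring springs open: each lug pushes out with 2.5 N at rest, 5 N at the lines; each half swings about the ring's back, which stays in the housing.
- eye_right (a point): Centre of the right (-y) eye, the mirror image.
- mark_left (a point): Middle of the left white line on the bearing seal: 13 mm long along the housing's x, 2 mm wide, 10 mm to +y of the housing's x axis, running inward from the lug (28.5 mm to -x of the housing's centre, 29 mm high). The left eye's centre must come to the same y in the housing's frame: the eyes are then 20 mm apart. Lugs touch at 13.4 mm.
- mark_right (a point): Middle of the right white line, the mirror image.
- rest: Fixed wooden rest under the pliers: board 210 x 96 x 10 mm with two cross saddles about 36 mm high, under the pliers' pivot and handle ends. Origin at the centre of its underside, x along the pliers.
- spare_bearing: Bystander: loose steel bearing ring lying flat, 70 mm outside, 17 mm high; origin at the centre of its underside.
- paint_pen: Bystander: white paint pen with a black cap lying on the bench, 120 mm long, 15 mm thick; origin under its middle.
- hammer: Bystander: hammer lying on the bench.
- screwdriver: Bystander: black-handled screwdriver lying on the bench.
- grease_tin: Bystander: blue tin, 76 mm wide, 60 mm high; origin at the centre of its underside.
- drift: Bystander: brass drift standing upright, 22 mm in diameter, 105 mm high; origin at the centre of its underside.
- oil_bottle: Bystander: clear bottle with a red cap, 60 mm wide, 150 mm high; origin at the centre of its underside.

How it is judged:
By the outcome, as a careful person would: the job done as asked, in the order asked, and still so for the second after the job is handed in, while the arm keeps its last pose, push and grip.
It also fails if it takes over 53 s, if anything falls off the work surface, if the arm or the gripper's body presses on something with over 40 N, if the wrist force passes 120 N, or if a joint passes its speed limit or range.

ROBOT

A 7-joint arm with a two-finger parallel gripper is mounted at the origin on the work surface. World frame = base frame: x ahead of the robot, y to its left, z up, the work surface at z = 0. Lengths are in mm, angles in rad, forces in N, time in s.
With the tool pointing down it reaches from about 400 to 875 mm from the base axis. Payload 4.4 kg.
Tool frame: the origin (TCP) lies at the very end of the fingers, on their centre line; the grasp point (between the pads) lies 19 mm behind it (grip_depth is the distance from the TCP to the grasp point, in mm); z points along the fingers, y is the direction in which the jaws open and shut (so a half turn about z gives the same grasp; the last joint's range is limited). The gripper opens to 85 mm and grips with 20 to 120 N. Pads are 22 mm wide; open, the fingers measure 114 mm over their backs; the gripper's body (76 mm by 85 mm) begins 54 mm behind the grasp point. The pads swing forward as they close: fully open they stand 13 mm farther back than shut.
Start: joints at [-1.34, 0.628, 0.038, 1.517, -0.027, 0.996, -0.02], TCP at [190.076, 621.602, 231.313] pointing down, gripper open.
Joint ranges: [-3.06, 3.06], [-0.37, 2.12], [-1.25, 1.32], [0.18, 2.47], [-1.1, 4.24], [0.23, 1.98], [-2.94, 2.94]. Speed limits (rad/s): [2.57, 2.57, 3.14, 3.14, 3.14, 3.14, 3.14].

INTERFACE

Orientations are given as [roll, pitch, yaw] about the fixed x, y, z axes, in that order (R = Rz(yaw) Ry(pitch) Rx(roll)).
In Python, from cell import read_state, get_image, finish_job, recognise, outline_of, grip_depth gives the robot as it stands. The module is installed in compiled form; this text tells all that it offers.
- The arm moves only by the tool send_rows, never from a script. Its argument "rows" is a list of rows, each a list of 5 numbers: the gripper command: -1 is shut, 1 is fully open, values between are in proportion, then the shift along the tool's x, y, z in m, then the turn about the tool's z in rad. In form: [[claw, tx, ty, tz, roll], ...]. A call has 1 to 12 rows; each row shifts and turns the pose as measured when the row begins, along the tool's axes as they then stand; what a row does not reach is not made up. A row lasts 1/12 s, in which the tool goes at most 41.7 mm and 7.16 degrees, less where a joint would pass 70% of its speed; a pose out of reach is approached as far as the arm can. A call with a gripper value outside its range is refused whole. The fingers move at their own pace and stop on an object; the grip force is fixed at half the most. Time passes only in rows, so rows that do not move let the fingers close. It gives the time, the measured TCP pose, the force and the opening at its end, in the units of the state.
- read_state(): the state, without advancing time (a new reading comes with each control period).
- get_image(name): name is "scene" or "side" or "wrist"; returns a dict with "image" (384x512x3 uint8, blue, green, red), "z_map" (384x512 float32, mm along the optical axis (not along the pixel's ray), 0 where there is no reading), "K" (3x3 intrinsics, pixels), "R" (3x3) and "t" (3): a world point X has camera coordinates R X + t; the wrist camera has in their place "tool_from_camera" (4x4, takes a point from camera to tool coordinates, whose origin is the TCP and whose axes are the flange's). Camera axes: x right, y down, z forward; pixel columns grow to the right and rows downward; lengths in mm; the calibration is good to about 2 mm. A picture is of the moment at which its call begins: read the wrist's pose just before it.
- finish_job(): hands the job in, once; it reports no verdict.
Trained networks look in a picture, given as the dict that the camera call returned (one of the last four; its "shot" number tells which), for a name from the list of things; names that differ only in an ending like _2 or _b are one class to them, and where a whole thing is asked for, a point or a joint stands for the part that bears it (a point fixed in the world has none). Each returns a list of dicts, best first, with "score" (0 to 1); they miss things now and then, are a little off and sometimes report something else, mostly with a low value. They report only what shows in the picture. A call takes as long as a camera call.
- recognise(picture, query): "box" ([left, top, right, bottom] in pixels, round what is visible of it).
- outline_of(picture, query): "mask" (384x512 bool, what is visible of it) and "box" ([left, top, right, bottom] in pixels, round what is visible of it).
The state is a dict: "clock": time; "qpos": joint angles; "qd": joint speeds; "tau": joint torques, N m; "eef_pos": TCP position; "tool_rot": TCP orientation; "force": force on the tool from outside, world axes, zero at the start; "torque": the same for the moment, N m; "width": finger opening in mm.
Only numpy, scipy, OpenCV 4.12 (cv2) and the standard library are available. Lean on these libraries where they do the work, as an engineer would, in place of code of your own. Each camera call takes 0.05 s, during which the arm holds its last target.

## Working session

There is one attempt and no reset: what is moved stays moved. The work goes in short steps, Python scripts to look and compute and a tool call to move; the robot and the scene stay as the last step left them, time stands still between calls to the robot, and variables do not carry over. Pictures are saved under pics/ and viewed, and the job is handed in when it is done.

Besides the shell and the picture viewer there is one more tool, called as name([rows], argument=value, ...), one row to a line, values as JSON. send_rows: Moves the arm, as the interface text tells. Its arguments: {"type":"object","properties":{"rows":{"type":"array"}},"required":["rows"]}

```bash
mkdir -p pics; ls
python3 - <<'E'
from cell import *
import cv2, numpy as np, pickle
s=read_state(); print(s); print(grip_depth)
for n in ["scene","side","wrist"]:
    p=get_image(n); cv2.imwrite(f"pics/a_{n}.png",p["image"]); pickle.dump(p,open(f"pics/a_{n}.pkl","wb"))
    print(n,p["K"],p.get("R"),p.get("t"),p.get("tool_from_camera"))
    for q in ["pliers","housing","rest","handle_mid","eye_left","mark_left"]:
        try:
            r=recognise(p,q); print(q,[(x["box"],round(x["score"],2)) for x in r][:3])
        except Exception as e: print(q,e)
E
```

```text
pics
{'clock': 0.0, 'qpos': array([-1.33977613,  0.62936309,  0.03843431,  1.51836703, -0.02701012,
        0.99630585, -0.01999714]), 'qd': array([ 2.89711116e-04, -3.96816454e-04, -7.79888376e-04, -1.83091605e-05,
       -8.03837185e-04,  1.95249652e-04,  6.08038780e-04]), 'tau': array([ 2.75262491e-04, -5.63396215e+01,  1.22662023e+00, -1.93449533e+01,
        1.11411445e-02,  1.03152022e-02, -5.31701275e-06]), 'eef_pos': array([189.89387302, 620.98507879, 230.37827045]), 'tool_rot': array([-3.13966708e+00,  1.34077924e-05,  2.84477603e+00]), 'force': array([ 0.09120944, -0.07583977, -0.12012381]), 'torque': array([ 0.05327859, -0.0129859 ,  0.01635015]), 'width': 85.80890685674602}
18.700000000000003
scene [[375.89003547   0.         253.96580602]
 [  0.         375.89003547 194.01960453]
 [  0.           0.           1.        ]] [[-0.20780217  0.97807756  0.01351112]
 [ 0.62120507  0.14262559 -0.77055967]
 [-0.75559415 -0.1517308  -0.63722465]] [ 119.85486523 -341.96686747 1702.66714121] None
pliers [([287.4, 198.5, 309.3, 229.2], 0.73)]
housing [([177.5, 184.5, 222.1, 223.4], 
[... 673 characters left out ...]
222.1, 157.4, 290.2, 193.8], 0.68), ([201.4, 200.6, 227.4, 221.6], 0.45)]
handle_mid [([217.5, 149.7, 284.3, 183.4], 0.95)]
eye_left [([265.3, 230.8, 289.1, 238.1], 0.43)]
mark_left [([244.4, 223.7, 314.2, 283.9], 0.92)]
wrist [[282.78357007   0.         258.18710828]
 [  0.         282.78357007 196.78074581]
 [  0.           0.           1.        ]] None None [[-9.07954823e-04 -9.51523482e-01 -3.07574768e-01  8.08709755e+01]
 [ 9.99999395e-01 -6.72849585e-04 -8.70429312e-04  1.80463950e-01]
 [ 6.21282375e-04 -3.07575372e-01  9.51523518e-01 -1.41292934e+02]
 [ 0.00000000e+00  0.00000000e+00  0.00000000e+00  1.00000000e+00]]
pliers []
housing []
rest []
handle_mid []
eye_left []
mark_left []
```

Run:
```python
import cv2,pickle
for n,c in [("scene",(90,130,340,280)),("side",(190,90,350,300))]:
    im=cv2.imread(f"pics/a_{n}.png"); x0,y0,x1,y1=c
    k=min(800/(x1-x0),600/(y1-y0))
    cv2.imwrite(f"pics/a_{n}_c.png",cv2.resize(im[y0:y1,x0:x1],None,fx=k,fy=k,interpolation=cv2.INTER_CUBIC))
```

```text
(no output)
```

View pics/a_scene.png

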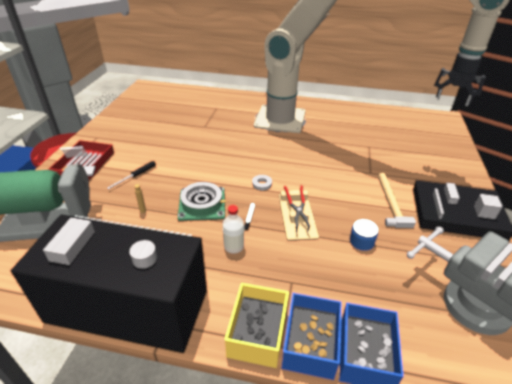

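View pics/a_side.png

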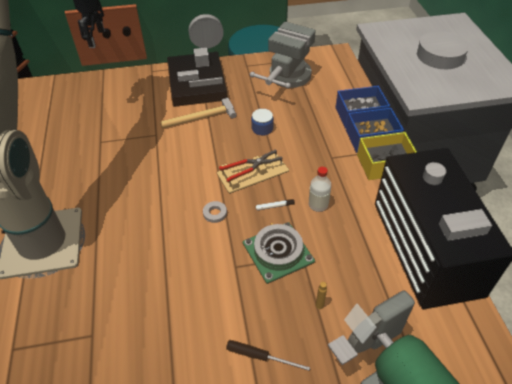

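View pics/a_wrist.png

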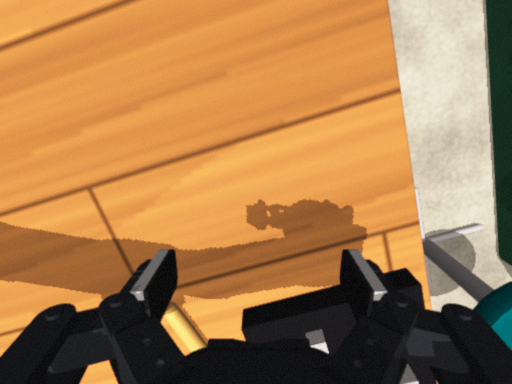

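```bash
ls pics
```

```text
a_scene.pkl
a_scene.png
a_scene_c.png
a_side.pkl
a_side.png
a_side_c.png
a_wrist.pkl
a_wrist.png
```

View pics/a_side_c.png

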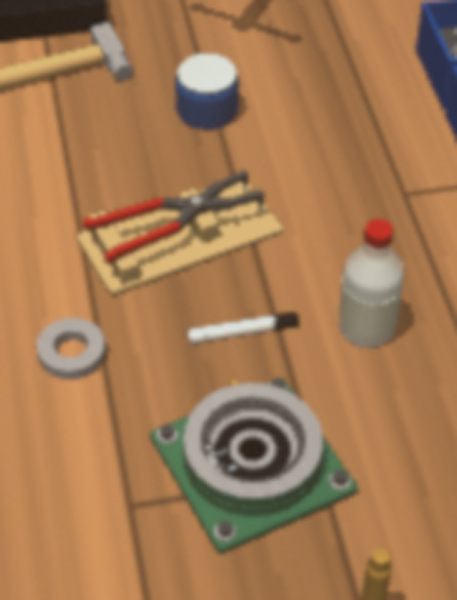

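The side view shows the pliers on the rest around px (252,165), with the handles to the left. The housing is at (279,250), with the ring eyes and white lines on its left (robot) side. Next I'll turn these into world poses.

```bash
cat > h.py <<'E'
import numpy as np, cv2, pickle
from scipy.spatial.transform import Rotation as Ro
def cloud(p,s=None):
    z=p["z_map"].astype(float); v,u=np.mgrid[:384,:512]; K=p["K"]
    X=np.stack([(u-K[0,2])/K[0,0]*z,(v-K[1,2])/K[1,1]*z,z],-1)
    if p.get("R") is not None: W=(X-p["t"])@p["R"]
    else:
        T=p["tool_from_camera"]; X=X@T[:3,:3].T+T[:3,3]
        W=X@Ro.from_euler('xyz',s["tool_rot"]).as_matrix().T+s["eef_pos"]
    W[z<=0]=np.nan
    return W
E
python3 - <<'E'
from cell import *; from h import *
print(read_state()["clock"])
for n in ["scene","side"]:
    p=pickle.load(open(f"pics/a_{n}.pkl","rb")); W=cloud(p); b=p["image"].astype(int)
    print(n,"bench z",np.nanmedian(W[130:300,150:350,2]))
    red=(b[...,2]>120)&(b[...,1]<70)&(b[...,0]<80)
    box=(slice(140,240),slice(215,315))
    m=np.zeros_like(red); m[box]=red[box]
    q=W[m]; q=q[~np.isnan(q[:,0])]; print("red",len(q),q.mean(0),q.min(0),q.max(0))
    # housing: points z 40..50 near
    bb=(slice(180,225),slice(175,226)) if n=="scene" else (slice(220,284),slice(240,316))
    H=W[bb].reshape(-1,3); t=H[(H[:,2]>40)&(H[:,2]<50)]; print("top",len(t),(t.min(0)+t.max(0))/2,t.max(0)-t.min(0),t.mean(0))
    g=(b[...,1]>b[...,2]+20)[bb].reshape(-1)&(H[:,2]>8)&(H[:,2]<20); t=H[g]; 
    r=cv2.minAreaRect(t[:,:2].astype(np.float32)); print("flange",r,t[:,2].mean())
E
```

```text
1.05
scene bench z -1.1892561714194874
red 31 [808.36069604 -11.00788623 146.08791256] [802.39016122 -21.59113454 141.971917  ] [813.73734182  -2.2267835  152.30576686]
top 430 [ 645.35263288 -163.08285252   43.7398322 ] [131.82431797 131.82976229   7.42642515] [ 649.3918641  -162.66802619   43.19741953]
flange ((657.7860717773438, -157.3829345703125), (130.30165100097656, 144.18609619140625), 17.632282257080078) 12.739474146586092
side bench z 0.8196298422494983
red 143 [575.24927333 133.47431175  46.19495996] [525.57423743  92.71455144  36.70629804] [621.82013641 167.93019261  52.53994761]
top 851 [ 641.480837   -160.79655358   45.00106395] [130.98336364 132.60774525   9.98839706] [ 641.41773384 -164.29736034   44.59718275]
flange ((640.8699951171875, -165.10015869140625), (145.27493286132812, 147.0252227783203), 15.665682792663574) 13.994474462343955
```

Run:
```python
from cell import *; from h import *
p=pickle.load(open(f"pics/a_side.pkl","rb")); W=cloud(p); b=p["image"].astype(int)
# rest board colour/height: points z 25..60 in box
m=np.zeros((384,512),bool); m[145:192,215:292]=1
m&=(W[...,2]>28)&(W[...,2]<60)
q=W[m]; print(len(q), cv2.minAreaRect(q[:,:2].astype(np.float32)))
m2=np.zeros((384,512),bool); m2[145:195,215:292]=1
m2&=(W[...,2]>6)&(W[...,2]<60); m2=cv2.morphologyEx(m2.astype(np.uint8),cv2.MORPH_OPEN,np.ones((2,2)))>0
q=W[m2]; print(len(q), cv2.minAreaRect(q[:,:2].astype(np.float32)))
red=(b[...,2]>110)&(b[...,1]<90)&(b[...,0]<90); r=np.zeros_like(red); r[145:192,215:292]=red[145:192,215:292]
n,l,st,c=cv2.connectedComponentsWithStats(r.astype(np.uint8))
for i in range(1,n):
    if st[i,4]>15:
        q=W[l==i]; q=q[~np.isnan(q[:,0])]; f=cv2.fitLine(q[:,:2].astype(np.float32),cv2.DIST_HUBER,0,.01,.01).ravel(); print(st[i],f,np.arctan2(f[1],f[0]),q[:,2].mean())
```

```text
667 ((623.0398559570312, 150.37673950195312), (194.3043670654297, 91.25621032714844), 16.35775375366211)
1570 ((634.735595703125, 146.52130126953125), (226.48388671875, 96.51273345947266), 20.864320755004883)
[218 159  30  12 109] [9.8061895e-01 1.9592468e-01 5.6769342e+02 1.5563243e+02] 0.19720033 44.86232998194998
[227 167  27  15  97] [9.2859358e-01 3.7109828e-01 5.8026434e+02 1.1052170e+02] 0.3801915 46.13989571648923
```

send_rows([
  [1,-0.032,-0.022,0,0],
  [1,-0.032,-0.022,0,0],
  [1,-0.032,-0.022,0,0],
  [1,-0.032,-0.022,0,0],
  [1,-0.032,-0.022,0,0],
  [1,-0.032,-0.022,0,0],
  [1,-0.032,-0.022,0,0],
  [1,-0.032,-0.022,0,0],
  [1,-0.032,-0.022,0,0],
  [1,-0.032,-0.022,0,0],
  [1,-0.032,-0.022,0,0],
  [1,-0.032,-0.022,0,0],
])

```text
clock: 2.05
eef_pos: [485.5, 255.4, 228.2]
tool_rot: [3.131, -0.006, 2.868]
force: [0.7, -0.7, -0.2]
width: 85.5
```

send_rows([
  [1,0,0,0,0.122],
  [1,0,0,0,0.122],
  [1,0,0,0,0.122],
  [1,0,0,0,0.122],
  [1,0,0,0,0.122],
  [1,0,0,0,0.122],
  [1,0,0,0,0.122],
  [1,0,0,0,0.122],
  [1,0,0,0,0.122],
  [1,0,0,0,0.122],
  [1,0,0,0,0.122],
  [1,0,0,0,0.122],
])

```text
clock: 3.05
eef_pos: [497.3, 238.8, 230.4]
tool_rot: [3.137, -0.01, 1.365]
force: [0.4, -0.2, -0.8]
width: 85.4
```

send_rows([
  [1,0,0,0,0.122],
  [1,0,0,0,0.122],
  [1,0,0,0,0.122],
  [1,0,0,0,0.122],
  [1,0,0,0,0.122],
  [1,0,0,0,0.122],
  [1,0,0,0,0.122],
  [1,0,0,0,0.122],
  [1,0.011,0.031,0,0.04],
  [1,0.011,0.031,0,0],
  [1,0.011,0.031,0,0],
  [1,0.011,0.031,0,0],
])

```text
clock: 4.05
eef_pos: [576.9, 148.0, 229.0]
tool_rot: [-3.126, -0.007, 0.339]
force: [0.5, 0.2, -0.1]
width: 85.2
```

```bash
cat > snap.py <<'E'
from cell import *; from h import *
import sys
tag=sys.argv[1]; cams=sys.argv[2].split(",")
s=read_state(); print({k:np.round(s[k],4) for k in ["clock","eef_pos","tool_rot","force","torque","width","qpos"]})
pickle.dump(s,open(f"pics/{tag}_s.pkl","wb"))
for n in cams:
    p=get_image(n); pickle.dump(p,open(f"pics/{tag}_{n}.pkl","wb")); im=p["image"]
    cv2.imwrite(f"pics/{tag}_{n}.png",cv2.resize(im,(768,576),interpolation=cv2.INTER_CUBIC))
    for q in sys.argv[3:]:
        r=recognise(p,q); print(n,q,[(x["box"],round(x["score"],2)) for x in r][:3])
E
python3 snap.py b wrist pin_left pin_right handle_mid rest
```

```text
{'clock': np.float64(4.05), 'eef_pos': array([576.8622, 148.0096, 228.9574]), 'tool_rot': array([-3.1256, -0.0071,  0.3389]), 'force': array([ 0.4579,  0.1566, -0.1018]), 'torque': array([-0.0059, -0.0166,  0.0457]), 'width': np.float64(85.2234), 'qpos': array([-0.7232,  0.648 ,  0.7243,  1.6968, -0.5196,  0.992 , -1.0389])}
wrist pin_left [([423.5, 138.9, 512.0, 257.6], 0.64), ([257.0, 41.3, 292.7, 222.3], 0.58), ([370.3, 91.2, 421.7, 181.4], 0.23)]
wrist pin_right [([239.6, 42.6, 297.6, 219.7], 0.64), ([1.7, 50.6, 54.2, 254.2], 0.41)]
wrist handle_mid [([238.7, 42.7, 300.0, 222.8], 0.91), ([307.5, 233.3, 349.5, 281.4], 0.67)]
wrist rest [([233.6, 35.3, 319.7, 215.3], 0.72)]
```

View pics/b_wrist.png

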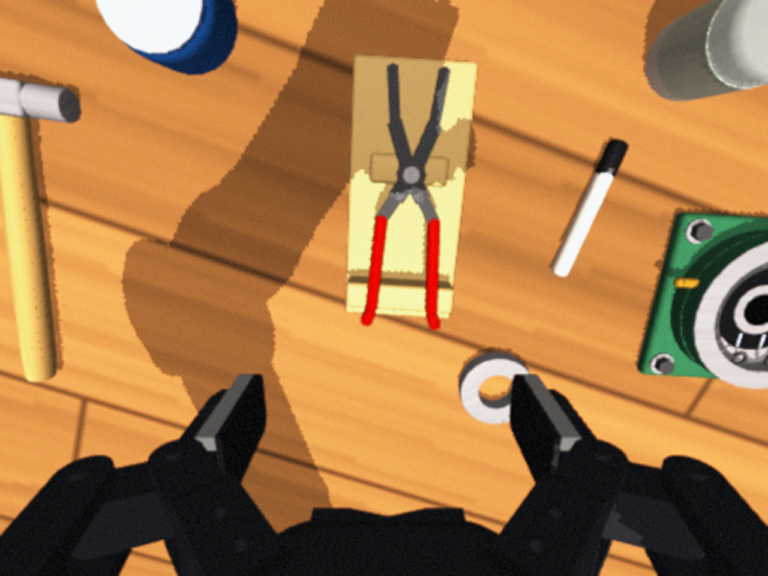

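The wrist view shows the pliers with the pivot at about (411,174) in the 768-wide picture, jaws up and handles at (372,270) and (434,270). The housing is on the right edge. Next I'll measure the pliers' pose in the tool frame.

```bash
cat > pl.py <<'E'
from h import *
import sys
tag=sys.argv[1]
p=pickle.load(open(f"pics/{tag}_wrist.pkl","rb")); s=pickle.load(open(f"pics/{tag}_s.pkl","rb"))
W=cloud(p,s); b=p["image"].astype(int)
red=((b[...,2]>110)&(b[...,1]<80)&(b[...,0]<80)).astype(np.uint8)
n,l,st,c=cv2.connectedComponentsWithStats(red)
P=[]
for i in np.argsort(-st[1:,4])[:2]+1:
    q=W[l==i]; q=q[~np.isnan(q[:,0])]
    f=cv2.fitLine(q[:,:2].astype(np.float32),cv2.DIST_HUBER,0,.01,.01).ravel()
    a=np.arctan2(f[1],f[0]); a=(a+np.pi/2)%np.pi-np.pi/2
    print("handle",st[i],a,q.mean(0),np.percentile(q[:,2],[5,50,95])); P.append((a,q))
# yaw= mean
yaw=(P[0][0]+P[1][0])/2; u=np.array([np.cos(yaw),np.sin(yaw)]); v=np.array([-u[1],u[0]])
al=np.concatenate([x[1] for x in P]); 
for a,q in P: print("along",(q[:,:2]@u).min(),(q[:,:2]@u).max(),"lat mean",(q[:,:2]@v).mean(), "minmax",(q[:,:2]@v).min(),(q[:,:2]@v).max())
print("yaw",yaw)
end=np.mean([np.percentile(q[:,:2]@u,1) for a,q in P]); 
lat=np.mean([(q[:,:2]@v).min()for a,q in P]+[(q[:,:2]@v).max()for a,q in P])
x=end+120-48
hm=x*u+lat*v; pv=(end+120)*u+lat*v
print("handle_mid",hm,"pivot",pv)
T=Ro.from_euler('xyz',s["tool_rot"]).as_matrix()
d=T.T@(np.array([*hm,42])-s["eef_pos"]); print("tool vec to handle_mid",d,"yaw err (world) ",yaw-s["tool_rot"][2])
E
python3 pl.py b
python3 - <<'E'
from h import *
p=pickle.load(open("pics/b_wrist.pkl","rb"));s=pickle.load(open("pics/b_s.pkl","rb"));W=cloud(p,s)
print("pivot px",W[114:119,272:277].reshape(-1,3).mean(0), "bench",W[150,200],W[230,270])
m=(W[...,2]>5)&(W[...,2]<60); mm=np.zeros_like(m); mm[30:225,228:325]=m[30:225,228:325]
n,l,st,c=cv2.connectedComponentsWithStats(mm.astype(np.uint8)); i=1+np.argmax(st[1:,4]); q=W[l==i]; print(cv2.minAreaRect(q[:,:2].astype(np.float32)))
E
```

```text
handle [283 145  10  76 577] 0.36814964 [579.41310292 116.14511683  45.58722294] [42.44790068 46.92079169 48.43214039]
handle [241 143  17  74 553] 0.20234835 [567.19836236 159.72895952  46.37696626] [44.71182319 46.87944999 48.2679481 ]
along 521.5631765377955 632.5616576273999 lat mean -51.59287326126269 minmax -62.84024802550025 -44.9874156784815
along 543.3559234249446 632.7425025719274 lat mean -6.332998853004962 minmax -13.257996998741334 2.7343520475264893
yaw 0.285249
handle_mid [592.25205255 142.84176454] pivot [638.31245065 156.34879121]
tool vec to handle_mid [ 11.47001217  12.98187713 186.85969375] yaw err (world)  -0.05360345794362131
pivot px [644.9284077 157.9233047  48.8132343] bench [571.41372333 232.70761944  -2.90095012] [495.27082929 106.51884186  -1.42337391]
((625.4381103515625, 153.72943115234375), (209.93295288085938, 96.06120300292969), 15.915404319763184)
```

send_rows([
  [1,0.004,0.002,0.022,0.012],
  [1,0.004,0.002,0.022,0.012],
  [1,0.004,0.002,0.022,0.012],
  [1,0.004,0.002,0.022,0.012],
  [1,0.004,0.002,0.022,0.012],
  [1,0,0,0,0],
])

```text
clock: 4.8
eef_pos: [595.0, 161.2, 116.3]
tool_rot: [-3.115, -0.008, 0.29]
force: [0.1, -0.2, -0.7]
width: 85.7
```

```bash
python3 snap.py c wrist; python3 pl.py c
```

```text
{'clock': np.float64(4.8), 'eef_pos': array([595.0427, 161.2026, 116.2545]), 'tool_rot': array([-3.1153, -0.0084,  0.2902]), 'force': array([ 0.1226, -0.2219, -0.7   ]), 'torque': array([0.0023, 0.0352, 0.0087]), 'width': np.float64(85.6603), 'qpos': array([-0.6597,  0.8054,  0.6231,  1.7364, -0.659 ,  0.8139, -0.9923])}
handle [ 302  189   17  101 1192] 0.36423194 [580.13553081 116.55102398  45.76798919] [42.50503447 46.8882829  48.19247274]
handle [ 243  188   21  100 1114] 0.20108771 [567.77525617 160.0145311   46.34110105] [44.23932006 46.89318353 48.23664957]
along 511.1514483977217 632.6814818541104 lat mean -49.88020142026613 minmax -70.7787037361793 -43.21553292365166
along 543.05405208242 632.4302999117848 lat mean -4.694043178167176 minmax -11.791070164207877 5.032861819076358
yaw 0.28265983
handle_mid [600.49608447 142.97029316] pivot [646.59129836 156.3580166 ]
tool vec to handle_mid [-0.61211269 20.97707727 73.72567039] yaw err (world)  -0.007541002672886821
```

View pics/c_wrist.png

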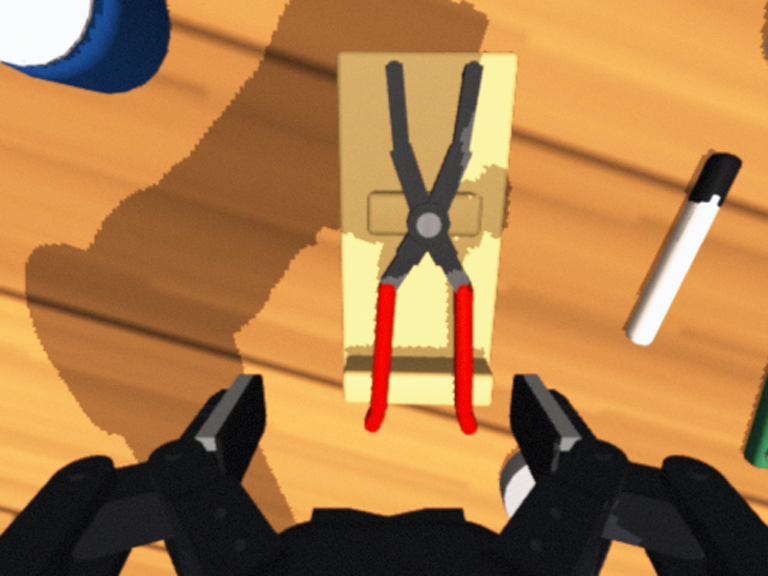

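send_rows([
  [1,0,0.006,0,0.008],
  [1,0,0.006,0,0],
  [1,0,0.006,0,0],
  [1,0,0,0,0],
  [1,0,0,0,0],
])

```text
clock: 5.27
eef_pos: [602.2, 145.2, 123.3]
tool_rot: [-3.114, -0.017, 0.287]
force: [-0.3, 0.1, -0.3]
width: 85.3
```

```bash
sed -i 's/^lat=.*/lat=np.mean([np.median((q[:,:2]@v)) for a,q in P])/; s/^end=.*/end=sorted(np.percentile(q[:,:2]@u,.5) for a,q in P)[1]/' pl.py; python3 snap.py d wrist; python3 pl.py d;  python3 pl.py b|tail -2; python3 pl.py c|tail -2
```

```text
{'clock': np.float64(5.2667), 'eef_pos': array([602.2297, 145.202 , 123.2831]), 'tool_rot': array([-3.1144, -0.0166,  0.2869]), 'force': array([-0.3097,  0.0546, -0.2877]), 'torque': array([-0.0706,  0.0457,  0.0136]), 'width': np.float64(85.3427), 'qpos': array([-0.6327,  0.7962,  0.6265,  1.731 , -0.6547,  0.82  , -0.9716])}
handle [ 281  190   17   98 1077] 0.36146617 [579.50045254 115.98198896  46.04607735] [43.58756507 46.91651329 48.24993117]
handle [ 225  190   18   96 1057] 0.1968522 [567.7253103  159.51176838  46.3282826 ] [44.33891582 46.84034798 48.1362896 ]
along 520.3184559627463 632.6515513629506 lat mean -48.187857119354746 minmax -58.82110504004894 -41.48704975010994
along 543.3438966058757 632.2409908904759 lat mean -3.0986162373672563 minmax -9.841834746523462 7.002702316251566
yaw 0.2791592
handle_mid [599.28762062 145.09942933] pivot [645.42941768 158.32570811]
tool vec to handle_mid [-4.19662103  1.47756366 81.21459193] yaw err (world)  -0.007760552500290174
handle_mid [599.07873942 145.52485101] pivot [645.13913752 159.03187768]
tool vec to handle_mid [ 18.80019822  12.72145056 186.91588114] yaw err (world)  -0.05360345794362131
handle_mid [599.12697997 145.65209759] pivot [645.22219386 159.03982104]
tool vec to handle_mid [-1.156567   18.01655191 73.79902733] yaw err (world)  -0.007541002672886821
```

send_rows([
  [1,-0.001,0,0.015,0.007],
  [1,-0.001,0.001,0.015,0],
  [1,-0.001,0.001,0.015,0],
  [1,-0.001,0,0.015,0],
  [1,0,0,0.01,0],
  [1,0,0,0,0],
])

```text
clock: 5.82
eef_pos: [603.2, 144.6, 55.3]
tool_rot: [-3.114, -0.026, 0.279]
force: [-0.9, 0.6, 0.9]
width: 85.0
```

```bash
cat > st.py <<'E'
from cell import *; from h import *
import sys
s=read_state(); print({k:np.round(s[k],4) for k in ["clock","eef_pos","tool_rot","force","torque","width","qd"]})
T=Ro.from_euler('xyz',s["tool_rot"]).as_matrix()
t=np.array(eval(sys.argv[1])) # world target for TCP, 4th yaw
print("tool move",np.round(T.T@(t[:3]-s["eef_pos"]),2),"roll",round(s["tool_rot"][2]-t[3],4), "ztool",np.round(T[:,2],4))
E
python3 st.py "[599.2,145.4,20,.281]"
```

```text
{'clock': np.float64(5.8167), 'eef_pos': array([603.2056, 144.5831,  55.2629]), 'tool_rot': array([-3.1138, -0.0259,  0.2789]), 'force': array([-0.9122,  0.6134,  0.8832]), 'torque': array([-0.0739,  0.011 , -0.0161]), 'width': np.float64(84.9754), 'qd': array([-0.0034, -0.0144,  0.0101, -0.0033,  0.0045,  0.0151, -0.0051])}
tool move [-4.54 -0.91 35.2 ] roll -0.0021 ztool [ 0.0172  0.0338 -0.9993]
```

send_rows([
  [1,0,0,0,0],
  [1,0,0,0,0],
  [1,0,0,0,0],
])

```text
clock: 6.07
eef_pos: [604.0, 144.5, 56.5]
tool_rot: [-3.114, -0.027, 0.279]
force: [1.3, 0.2, -0.2]
width: 85.0
```

```bash
python3 st.py "[599.2,145.4,20,.281]"
```

```text
{'clock': np.float64(6.0667), 'eef_pos': array([604.0326, 144.5491,  56.4619]), 'tool_rot': array([-3.1139, -0.0271,  0.2788]), 'force': array([ 1.34  ,  0.1735, -0.1914]), 'torque': array([-0.0075, -0.0346, -0.0099]), 'width': np.float64(85.0129), 'qd': array([-0.0019, -0.0075,  0.0073, -0.0061,  0.0026,  0.0064, -0.0019])}
tool move [-5.4  -1.14 36.37] roll -0.0022 ztool [ 0.0185  0.0341 -0.9992]
```

send_rows([
  [1,-0.003,-0.0005,0.009,0],
  [1,-0.002,-0.0005,0.009,0],
  [1,-0.002,0,0.009,0],
  [1,-0.002,0,0.009,0],
  [1,-0.001,0,0.002,0],
  [1,0,0,0,0],
])

```text
clock: 6.57
eef_pos: [594.9, 144.5, 16.0]
tool_rot: [-3.114, -0.03, 0.279]
force: [-0.4, 0.2, -0.8]
width: 85.3
```

```bash
python3 st.py "[599.2,145.4,20,.281]"; python3 snap.py e wrist,side
```

```text
{'clock': np.float64(6.5667), 'eef_pos': array([594.8565, 144.5277,  15.9555]), 'tool_rot': array([-3.1138, -0.0299,  0.2793]), 'force': array([-0.3904,  0.2407, -0.8323]), 'torque': array([ 0.0314,  0.0489, -0.0668]), 'width': np.float64(85.2521), 'qd': array([ 0.0041,  0.0164, -0.0117,  0.0096, -0.0082, -0.0066,  0.0064])}
tool move [ 4.53  0.25 -3.92] roll -0.0017 ztool [ 0.0211  0.0349 -0.9992]
{'clock': np.float64(6.5667), 'eef_pos': array([594.8565, 144.5277,  15.9555]), 'tool_rot': array([-3.1138, -0.0299,  0.2793]), 'force': array([-0.3904,  0.2407, -0.8323]), 'torque': array([ 0.0314,  0.0489, -0.0668]), 'width': np.float64(85.2521), 'qpos': array([-0.5605,  0.9205,  0.488 ,  1.806 , -0.7924,  0.5955, -0.8544])}
```

View pics/e_wrist.png

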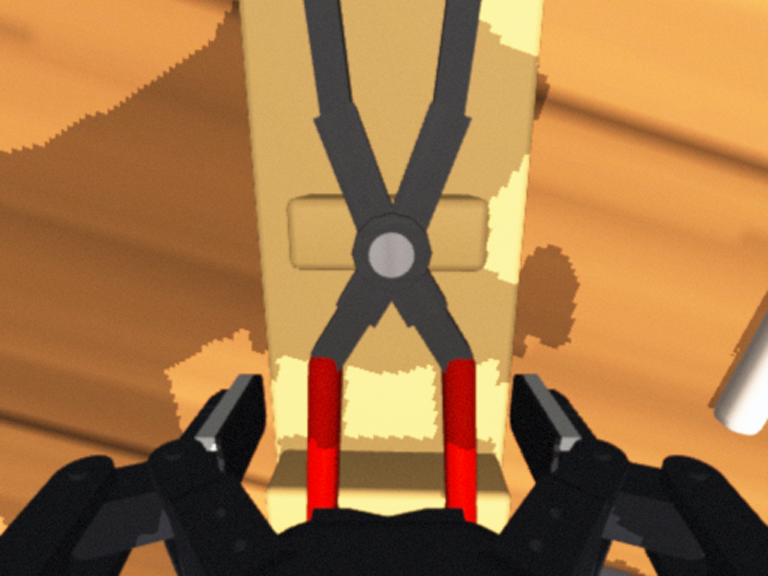

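send_rows([
  [1,0.003,0,-0.001,0],
  [1,0.003,0,-0.001,0],
  [1,0,0,0,0],
  [1,0,0,0,0],
])

```text
clock: 7.0
eef_pos: [603.2, 146.2, 20.1]
tool_rot: [-3.115, -0.033, 0.279]
force: [-0.2, 0.4, -0.2]
width: 85.5
```

```bash
python3 st.py "[602.5,146.9,20,.281]"
```

```text
{'clock': np.float64(7.0), 'eef_pos': array([603.2118, 146.2147,  20.1391]), 'tool_rot': array([-3.1148, -0.0334,  0.2794]), 'force': array([-0.1948,  0.3612, -0.2175]), 'torque': array([-0.0504,  0.0221,  0.0201]), 'width': np.float64(85.4923), 'qd': array([-0.0029, -0.0055,  0.0067, -0.0182,  0.0013,  0.0025, -0.0051])}
tool move [-0.5  -0.85  0.15] roll -0.0016 ztool [ 0.0247  0.035  -0.9991]
```

send_rows([
  [0.2,0,0,0,0],
  [0.2,0,0,0,0],
  [0.2,0,0,0,0],
  [0.2,0,0,0,0],
  [0.2,0,0,0,0],
  [0.2,0,0,0,0],
])

```text
clock: 7.5
eef_pos: [603.8, 146.3, 21.1]
tool_rot: [-3.115, -0.035, 0.28]
force: [-0.1, -0.5, -0.3]
width: 50.9
```

```bash
python3 st.py "[602.5,146.9,20,.281]";python3 snap.py f wrist
```

```text
{'clock': np.float64(7.5), 'eef_pos': array([603.8242, 146.3085,  21.1087]), 'tool_rot': array([-3.115 , -0.035 ,  0.2796]), 'force': array([-0.0524, -0.4742, -0.2726]), 'torque': array([-0.0045,  0.0069, -0.0415]), 'width': np.float64(50.9415), 'qd': array([ 0.0004, -0.0005, -0.0001, -0.0003, -0.0023, -0.0023, -0.0006])}
tool move [-1.15 -0.91  1.09] roll -0.0014 ztool [ 0.0263  0.0353 -0.999 ]
{'clock': np.float64(7.5), 'eef_pos': array([603.8242, 146.3085,  21.1087]), 'tool_rot': array([-3.115 , -0.035 ,  0.2796]), 'force': array([-0.0524, -0.4742, -0.2726]), 'torque': array([-0.0045,  0.0069, -0.0415]), 'width': np.float64(50.9415), 'qpos': array([-0.5643,  0.921 ,  0.4995,  1.7841, -0.7839,  0.6139, -0.867 ])}
```

View pics/f_wrist.png

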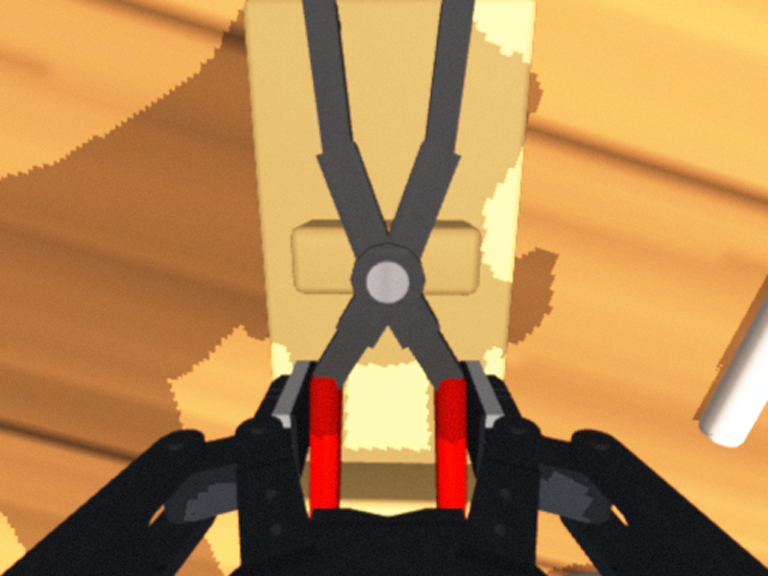

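send_rows([
  [0.08,0,0,0,0],
  [0.08,0,0,0,0],
  [0.08,0,0,0,0],
  [0.08,0,0,0,0],
])

```text
clock: 7.88
eef_pos: [603.4, 146.3, 21.9]
tool_rot: [-3.114, -0.034, 0.279]
force: [-0.6, 0.6, 0.9]
width: 46.3
```

send_rows([
  [0.08,0,0,-0.005,0],
  [0.08,0,0,-0.01,0],
  [0.08,0,0,-0.01,0],
  [0.08,0,0,-0.01,0],
  [0.08,0,0,-0.01,0],
  [0.08,0,0,-0.005,0],
  [0.08,0,0,0,0],
])

```text
clock: 8.47
eef_pos: [601.7, 144.2, 77.0]
tool_rot: [-3.114, -0.034, 0.279]
force: [0.3, 0.8, -1.0]
width: 46.3
```

```bash
python3 st.py "[602.5,146.9,20,.281]";python3 snap.py g wrist,side pin_left pin_right
```

```text
{'clock': np.float64(8.4667), 'eef_pos': array([601.6941, 144.1747,  77.0459]), 'tool_rot': array([-3.1142, -0.0338,  0.2792]), 'force': array([ 0.2879,  0.8247, -1.0412]), 'torque': array([ 0.0001,  0.048 , -0.035 ]), 'width': np.float64(46.2826), 'qd': array([-0.0034, -0.0138,  0.0034, -0.0009,  0.0047,  0.0004, -0.004 ])}
tool move [-0.41 -0.83 57.11] roll -0.0018 ztool [ 0.025   0.0357 -0.9991]
{'clock': np.float64(8.4667), 'eef_pos': array([601.6941, 144.1747,  77.0459]), 'tool_rot': array([-3.1142, -0.0338,  0.2792]), 'force': array([ 0.2879,  0.8247, -1.0412]), 'torque': array([ 0.0001,  0.048 , -0.035 ]), 'width': np.float64(46.2826), 'qpos': array([-0.6015,  0.845 ,  0.5691,  1.7749, -0.7215,  0.7092, -0.9171])}
wrist pin_left [([209.8, 0.3, 306.6, 336.5], 0.78), ([206.7, 0.9, 308.9, 337.9], 0.51)]
wrist pin_right [([209.6, 1.1, 304.5, 335.9], 0.91), ([2.4, 1.5, 61.9, 63.2], 0.56)]
side pin_left [([224.2, 137.9, 275.6, 169.3], 0.58)]
side pin_right [([218.3, 140.2, 283.3, 158.7], 0.54)]
```

View pics/g_wrist.png

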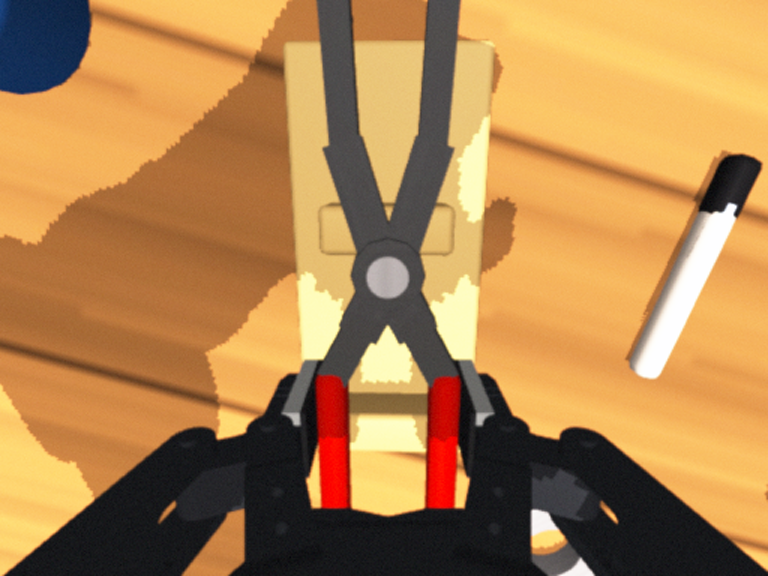

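View pics/g_side.png

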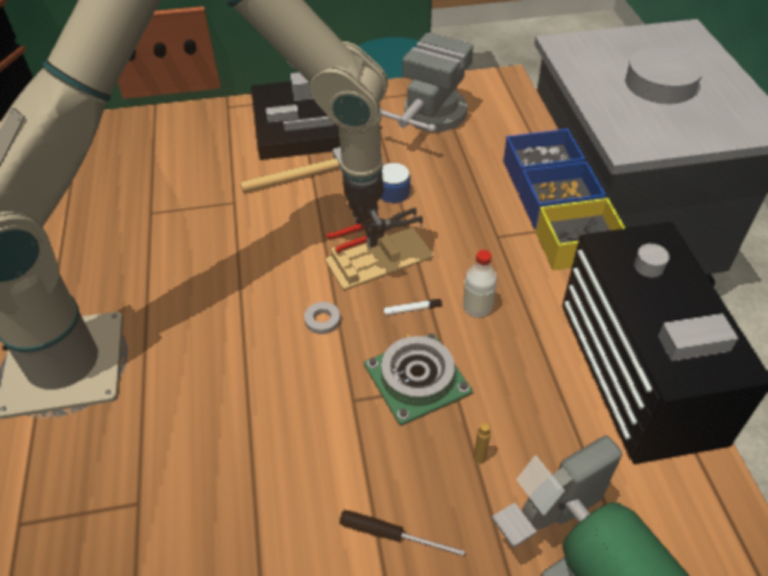

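Run:
```python
from h import *
p=pickle.load(open("pics/a_side.pkl","rb"));W=cloud(p)
q=W[170:210,308:332].reshape(-1,3); q=q[q[:,2]>40]; print("bottle",q.mean(0),q.min(0),q.max(0))
p=pickle.load(open("pics/g_wrist.pkl","rb")); 
W=cloud(p,dict(tool_rot=[0,0,0],eef_pos=np.zeros(3)))  # tool frame
b=p["image"].astype(int)
print("pivot tool",W[181:188,255:261].reshape(-1,3).mean(0))
m=(W[...,2]<0)&(W[...,2]>-60)&(W[...,0]>25); m[:, :150]=0; m[:,380:]=0
for r in range(2,225,15):
    c=np.where(m[r])[0]
    if len(c): 
        g=np.split(c,np.where(np.diff(c)>1)[0]+1); print(r,[(x[0],x[-1],np.round(W[r,x].mean(0),1), np.round(W[r,x[[0,-1]],1],1)) for x in g if len(x)>4])
red=((b[...,2]>110)&(b[...,1]<80)&(b[...,0]<80))
for r in range(255,335,12):
    c=np.where(red[r])[0]
    if len(c): 
        g=np.split(c,np.where(np.diff(c)>1)[0]+1); print("red",r,[(x[0],x[-1],np.round(W[r,x].mean(0),1)) for x in g if len(x)>4])
```

```text
bottle [789.81530354 -29.9783664   93.14792551] [764.77987075 -46.51434002  40.04260217] [823.35106815   5.85354437 155.11691396]
pivot tool [nan nan nan]
2 [(np.int64(211), np.int64(234), array([113.9, -14.6, -17.6]), array([-18.9, -10.8])), (np.int64(285), np.int64(306), array([113.5,  12.7, -18.7]), array([ 9. , 16.6]))]
17 [(np.int64(213), np.int64(235), array([108.8, -14.2, -18. ]), array([-18.3, -10.6])), (np.int64(284), np.int64(305), array([108.6,  12.5, -18.9]), array([ 8.7, 16.5]))]
32 [(np.int64(217), np.int64(236), array([103.8, -13.4, -18.1]), array([-17. , -10.2])), (np.int64(283), np.int64(304), array([103.5,  12.3, -19.1]), array([ 8.5, 16.3]))]
47 [(np.int64(215), np.int64(229), array([ 98.5, -15.3, -18.8]), array([-18.1, -12.5])), (np.int64(231), np.int64(237), array([ 98.7, -10.7, -17.6]), array([-11.8, -10. ])), (np.int64(282), np.int64(302), array([ 98.3,  11.8, -19.5]), array([ 8.1, 15.7]))]
62 [(np.int64(217), np.int64(238), array([ 93.2, -13.4, -18.6]), array([-17.5,  -9.7])), (np.int64(281), np.int64(301), array([ 93. ,  11.6, -19.6]), array([ 7.8, 15.6]))]
7
[... 1536 characters left out ...]
nt64(305), array([nan, nan, nan]))]
red 279 [(np.int64(212), np.int64(232), array([ -2.4, -18.6, -24.2])), (np.int64(285), np.int64(305), array([ -1.9,  16.2, -25. ]))]
red 291 [(np.int64(212), np.int64(232), array([ -8.9, -18.9, -24.6])), (np.int64(285), np.int64(304), array([ -8.4,  16.2, -25.3]))]
red 303 [(np.int64(213), np.int64(232), array([-15.6, -18.9, -24.9])), (np.int64(284), np.int64(303), array([-15.2,  15.9, -25.5]))]
red 315 [(np.int64(213), np.int64(232), array([-22.7, -19.1, -25. ])), (np.int64(284), np.int64(303), array([-22.1,  16.2, -25.7]))]
red 327 [(np.int64(214), np.int64(233), array([-29.7, -18.9, -25.3])), (np.int64(284), np.int64(302), array([-29. ,  16.1, -26.2]))]
```

send_rows([
  [0.08,-0.006,0.01,-0.008,0],
  [0.08,-0.013,0.02,-0.006,0],
  [0.08,-0.014,0.023,-0.003,0],
  [0.08,-0.014,0.023,-0.003,0],
  [0.08,-0.014,0.023,-0.003,0],
  [0.08,-0.014,0.023,-0.003,0],
  [0.08,-0.014,0.023,-0.003,0],
  [0.08,-0.014,0.023,-0.003,0],
  [0.08,-0.014,0.023,-0.003,0],
  [0.08,-0.013,0.021,-0.002,0],
  [0.08,-0.006,0.01,0,0],
  [0.08,0,0,0,0],
])

```text
clock: 9.77
eef_pos: [521.4, -128.5, 103.8]
tool_rot: [-3.119, -0.025, 0.278]
force: [-0.3, -0.2, -1.4]
width: 46.4
```

```bash
python3 st.py "[527,-144,105,.28]";python3 snap.py i wrist eye_left eye_right mark_left mark_right housing
```

```text
{'clock': np.float64(9.7667), 'eef_pos': array([ 521.3618, -128.5229,  103.8445]), 'tool_rot': array([-3.119 , -0.0247,  0.2779]), 'force': array([-0.3122, -0.2413, -1.3712]), 'torque': array([-0.0341, -0.0041,  0.0394]), 'width': np.float64(46.4013), 'qd': array([ 0.0212, -0.0131,  0.0085,  0.0115,  0.0012,  0.0087, -0.0047])}
tool move [ 1.2 16.4 -1.5] roll -0.0021 ztool [ 0.0175  0.0285 -0.9994]
{'clock': np.float64(9.7667), 'eef_pos': array([ 521.3618, -128.5229,  103.8445]), 'tool_rot': array([-3.119 , -0.0247,  0.2779]), 'force': array([-0.3122, -0.2413, -1.3712]), 'torque': array([-0.0341, -0.0041,  0.0394]), 'width': np.float64(46.4013), 'qpos': array([-0.1314,  0.7147,  0.5331,  1.9668, -0.6623,  0.6321, -0.4465])}
wrist eye_left [([297.9, 0.0, 339.8, 138.3], 0.69)]
wrist eye_right [([362.7, 0.0, 432.9, 136.0], 0.72)]
wrist mark_left [([236.6, 1.3, 462.5, 166.2], 0.57)]
wrist mark_right [([236.5, 0.0, 463.7, 169.4], 0.8)]
wrist housing [([236.3, 0.8, 460.2, 170.3], 0.57)]
```

View pics/i_wrist.png

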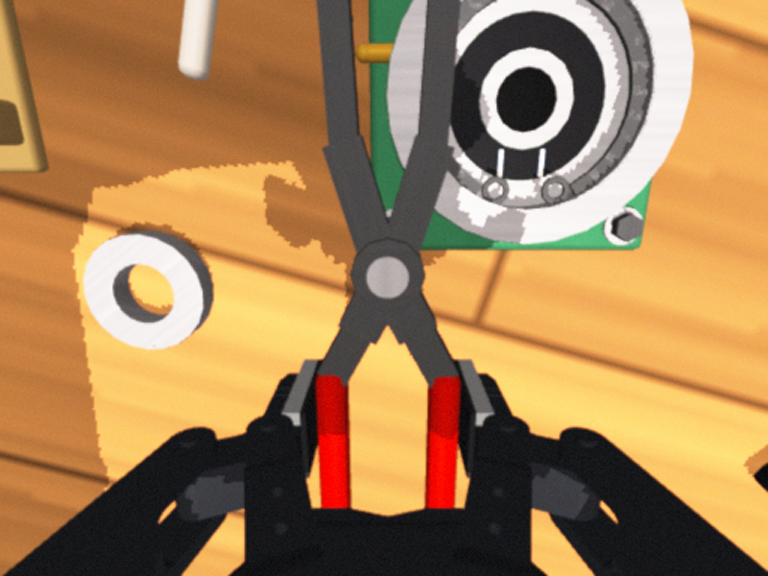

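Run:
```python
import cv2
im=cv2.imread("pics/i_wrist.png"); import pickle
im=pickle.load(open("pics/i_wrist.pkl","rb"))["image"]
cv2.imwrite("pics/i_crop.png",cv2.resize(im[85:145,300:400],None,fx=8,fy=8,interpolation=cv2.INTER_CUBIC))
```

```text
(no output)
```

View pics/i_crop.png

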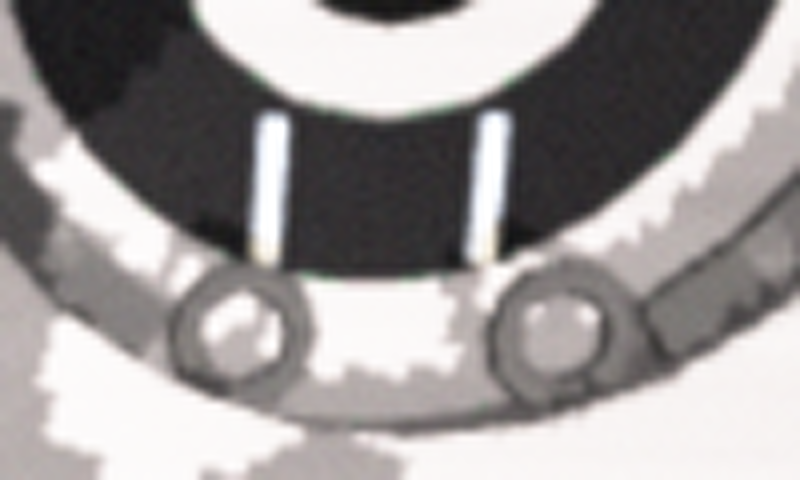

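```bash
cat >> h.py <<'E'
def ray(p,s,px,z):
    K=p["K"]; T=p["tool_from_camera"]; d=np.array([(px[0]-K[0,2])/K[0,0],(px[1]-K[1,2])/K[1,1],1.])
    R=Ro.from_euler('xyz',s["tool_rot"]).as_matrix()
    o=R@T[:3,3]+s["eef_pos"]; w=R@T[:3,:3]@d
    return o+w*(z-o[2])/w[2]
def cr(x,y,k,x0,y0): return ((x+.5)/k-.5+x0,(y+.5)/k-.5+y0)
E
python3 - <<'E'
from h import *
p=pickle.load(open("pics/i_wrist.pkl","rb"));s=pickle.load(open("pics/i_s.pkl","rb"))
f=lambda x,y,z: ray(p,s,cr(x,y,8,300,85),z)
L=f(241,336,41);R=f(560,333,41); print("eyes",L,R,np.linalg.norm(L-R),"yaw",np.arctan2(-(R-L)[0]*-1,-(R-L)[1]) )
l=[f(274,118,29),f(265,258,29)]; r=[f(495,115,29),f(482,255,29)]
for a in (l,r): d=a[0]-a[1]; print("line",a,np.linalg.norm(d),"yaw",np.arctan2(d[1],d[0]))
ml=(l[0]+l[1])/2; mr=(r[0]+r[1])/2; d=ml-mr; print("marks",ml,mr,np.linalg.norm(d),"yaw",np.arctan2(-d[0],d[1]))
d=L-R; print("eyes yaw",np.arctan2(-d[0],d[1]))
W=cloud(p,s); q=W[:170,236:462].reshape(-1,3); t=q[(q[:,2]>42)&(q[:,2]<48)]; print("ztop",np.median(t[:,2]))
c,rad=cv2.minEnclosingCircle(t[:,:2].astype(np.float32)); print(c,rad)
print("seal z",np.nanmedian(W[100:115,340:355,2]))
E
```

```text
eyes [ 596.31635117 -156.77544256   41.        ] [ 604.21033752 -183.45800553   41.        ] 27.825782778930343 yaw 0.2876433999190774
line [array([ 615.47846564, -155.77677663,   29.        ]), array([ 603.74867521, -159.21421693,   29.        ])] 12.223092055130511 yaw 0.2850704947601792
line [array([ 621.15381573, -174.8314886 ,   29.        ]), array([ 609.44666275, -178.22875262,   29.        ])] 12.190112133207604 yaw 0.2824299398936316
marks [ 609.61357043 -157.49549678   29.        ] [ 615.30023924 -176.53012061   29.        ] 19.865928280111962 yaw 0.29031322584738484
eyes yaw 0.2876433999190774
ztop 44.00415959617925
(640.0477905273438, -159.6938018798828) 65.90135192871094
seal z 26.92811463523053
```

```bash
cat > tilt.py <<'E'
from h import *
import sys
def jaw(tag):
    p=pickle.load(open(f"pics/{tag}_wrist.pkl","rb"));s=pickle.load(open(f"pics/{tag}_s.pkl","rb"))
    W=cloud(p,dict(tool_rot=[0,0,0],eef_pos=np.zeros(3))); b=p["image"].astype(int)
    sat=b.max(2)-b.min(2)
    m=(W[...,2]<-5)&(W[...,2]>-60)&(W[...,0]>60)&(W[...,0]<116)&(abs(W[...,1])<28)&(sat<25)&(b.max(2)<110)
    m=cv2.erode(m.astype(np.uint8),np.ones((3,3)))>0
    q=W[m]; A=np.c_[q[:,:2],np.ones(len(q))]
    for _ in range(3):
        c=np.linalg.lstsq(A,q[:,2],rcond=None)[0]; r=abs(A@c-q[:,2]); k=r<np.percentile(r,90); A=A[k];q=q[k]
    red=((b[...,2]>110)&(b[...,1]<80)&(b[...,0]<80))&(W[...,2]<-5); q2=W[red]
    c2=np.linalg.lstsq(np.c_[q2[:,:2],np.ones(len(q2))],q2[:,2],rcond=None)[0]
    T=Ro.from_euler('xyz',s["tool_rot"]).as_matrix()
    def wt(c):
        ex=T@np.array([1,0,c[0]]); ey=T@np.array([0,1,c[1]]); return np.round([ex[2],ey[2]],4)
    print(tag,"jaw plane",np.round(c,4),r.mean().round(2),"world slopes(x up,y up)",wt(c),"handles",np.round(c2,4),wt(c2))
if __name__=="__main__":
    for t in sys.argv[1:]: jaw(t)
E
python3 tilt.py d e f g i
```

```text
Traceback (most recent call last):
  File "tilt.py", line 19, in <module>
    for t in sys.argv[1:]: jaw(t)
                           ~~~^^^
  File "tilt.py", line 11, in jaw
    c=np.linalg.lstsq(A,q[:,2],rcond=None)[0]; r=abs(A@c-q[:,2]); k=r<np.percentile(r,90); A=A[k];q=q[k]
                                                                      ~~~~~~~~~~~~~^^^^^^
IndexError: index -1 is out of bounds for axis 0 with size 0
```

```bash
python3 tilt.py e f g i
```

```text
e jaw plane [ 4.51000e-02 -2.91000e-02 -3.03557e+01] 0.39 world slopes(x up,y up) [-0.0152  0.0013] handles [-4.27000e-02 -2.82000e-02 -3.17457e+01] [0.0725 0.0004]
f jaw plane [  0.0481  -0.0251 -24.904 ] 0.37 world slopes(x up,y up) [-0.013  -0.0015] handles [-1.04000e-01  1.74000e-02 -2.79385e+01] [ 0.1389 -0.044 ]
g jaw plane [ 5.00000e-02 -2.40000e-02 -2.41415e+01] 0.39 world slopes(x up,y up) [-0.0161 -0.0034] handles [-6.57000e-02 -4.40000e-03 -2.70487e+01] [ 0.0995 -0.023 ]
i jaw plane [ 5.00000e-02 -2.27000e-02 -2.41671e+01] 0.39 world slopes(x up,y up) [-0.0253  0.0001] handles [-4.2000e-02  1.9100e-02 -2.6685e+01] [ 0.0666 -0.0417]
```

Run:
```python
from h import *
for t in "bcdgi":
    p=pickle.load(open(f"pics/{t}_wrist.pkl","rb"));s=pickle.load(open(f"pics/{t}_s.pkl","rb"));W=cloud(p,s)
    q=W[::3,::3].reshape(-1,3); q=q[abs(q[:,2])<6]
    A=np.c_[q[:,:2]-s["eef_pos"][:2],np.ones(len(q))]
    for _ in range(4):
        c=np.linalg.lstsq(A,q[:,2],rcond=None)[0]; r=abs(A@c-q[:,2]); k=r<np.percentile(r,85); A=A[k];q=q[k]
    y=s["tool_rot"][2]
    print(t,len(q),"slope fwd",c[0]*np.cos(y)+c[1]*np.sin(y),"slope left",-c[0]*np.sin(y)+c[1]*np.cos(y),"z",c[2])
    if t=="i":
        q=W[:170,236:462].reshape(-1,3); q=q[(q[:,2]>42)&(q[:,2]<47)]; A=np.c_[q[:,:2]-s["eef_pos"][:2],np.ones(len(q))]
        for _ in range(4):
            c=np.linalg.lstsq(A,q[:,2],rcond=None)[0]; r=abs(A@c-q[:,2]); k=r<np.percentile(r,85); A=A[k];q=q[k]
        print("housing top slope",c[0]*np.cos(y)+c[1]*np.sin(y),-c[0]*np.sin(y)+c[1]*np.cos(y))
```

```text
b 7254 slope fwd 0.0006188815638605387 slope left -0.0011502948318619433 z -1.4846560208014146
c 7353 slope fwd 0.0007305294273829564 slope left -0.0011281656659056696 z -1.4354044215515185
d 7225 slope fwd 0.0005906394956812234 slope left -0.0012273948145928842 z -1.43787973229619
g 6952 slope fwd 0.0007442782246609174 slope left -0.001250645377715547 z -1.4229786098844406
i 6389 slope fwd 0.0009004143924586588 slope left -0.0010986761216017337 z -1.413187322349564
housing top slope 0.0008255812383594043 -0.0006899950022865069
```

```bash
cat > goal.py <<'E'
from cell import read_state
from h import *
import sys
dz=1.4
p=pickle.load(open("pics/i_wrist.pkl","rb"));s=pickle.load(open("pics/i_s.pkl","rb"))
f=lambda x,y,z: ray(p,s,cr(x,y,8,300,85),z-dz)
L=f(241,336,41);R=f(560,333,41)
ml=(f(274,118,29)+f(265,258,29))/2; mr=(f(495,115,29)+f(482,255,29))/2
YAW=.286; u=np.array([np.cos(YAW),np.sin(YAW)]); v=np.array([-u[1],u[0]])
em=(L+R)[:2]/2; mm=(ml+mr)[:2]/2
H_lat=(em@v+mm@v)/2; E_al=em@u
PIN=np.array([114.2,-0.1,9.8])
if __name__=="__main__":
    print("lat eyes, marks",em@v,mm@v,"eyes along",E_al,"gap",np.linalg.norm(L-R),np.linalg.norm(ml-mr))
    g=p["image"].astype(int)
    c=g[170:200,240:277].min(2); m=(c>120).astype(np.uint8); M=cv2.moments(m,True); bc=(M["m10"]/M["m00"]+240,M["m01"]/M["m00"]+170); print("bolt px",bc,M["m00"])
    T0=dict(tool_rot=[0,0,0],eef_pos=np.zeros(3)); print("bolt tool",ray(p,T0,bc,-24.1))
def rep(tipz):
    s=read_state(); T=Ro.from_euler('xyz',s["tool_rot"]).as_matrix()
    pin=T@PIN+s["eef_pos"]
    dal=E_al-pin[:2]@u; dlat=H_lat-pin[:2]@v; dzz=tipz-pin[2]
    w=np.array([*(dal*u+dlat*v),dzz]); 
    # account for yaw change about tcp
    print("clock",round(s["clock"],2),"tcp",np.round(s["eef_pos"],1),"rot",np.round(s["tool_rot"],4),"F",np.round(s["force"],1),"M",np.round(s["torque"],2),"w",round(s["width"],2))
    print("pin tip z",round(pin[2],1),"err along %.2f lat %.2f z %.2f"%(dal,dlat,dzz),"tool move",np.round(T.T@w,2),"yaw err->roll",round(s["tool_rot"][2]-YAW,4))
if __name__=="__main__": rep(float(sys.argv[1]))
E
python3 goal.py 60
```

```text
lat eyes, marks -332.9572316949732 -333.400017356869 eyes along 527.825673212676 gap 28.01489532646806 19.99351100583787
bolt px (257.8576, 184.5968) 625.0
bolt tool [ 44.47426905  -1.42566221 -24.1       ]
clock 10.07 tcp [ 523.4 -121.8  103. ] rot [-3.1152 -0.0255  0.2869] F [ 0.  -1.  -1.8] M [-0.05 -0.01  0.01] w 46.31
pin tip z 96.1 err along -54.38 lat -69.16 z -36.09 tool move [-55.35  70.    32.85] yaw err->roll 0.0009
```

send_rows([
  [0.08,-0.006,0.007,0.003,0],
  [0.08,-0.008,0.01,0.004,0],
  [0.08,-0.008,0.01,0.004,0],
  [0.08,-0.008,0.01,0.004,0],
  [0.08,-0.008,0.01,0.004,0],
  [0.08,-0.008,0.01,0.004,0],
  [0.08,-0.006,0.007,0.003,0],
  [0.08,-0.002,0.003,0.001,0],
  [0.08,0,0,0,0],
  [0.08,0,0,0,0],
])

```text
clock: 10.9
eef_pos: [491.4, -197.4, 68.6]
tool_rot: [-3.112, -0.024, 0.305]
force: [-0.5, -0.5, -1.1]
width: 46.3
```

```bash
python3 goal.py 50; python3 snap.py j wrist; python3 goal.py 50|tail -2; python3 tilt.py j
```

```text
lat eyes, marks -332.9572316949732 -333.400017356869 eyes along 527.825673212676 gap 28.01489532646806 19.99351100583787
bolt px (257.8576, 184.5968) 625.0
bolt tool [ 44.47426905  -1.42566221 -24.1       ]
clock 10.9 tcp [ 491.4 -197.4   68.6] rot [-3.1123 -0.0244  0.3047] F [-0.5 -0.5 -1.1] M [0.02 0.04 0.  ] w 46.33
pin tip z 61.6 err along -2.32 lat -7.68 z -11.56 tool move [-2.75  7.97 11.27] yaw err->roll 0.0187
{'clock': np.float64(10.9), 'eef_pos': array([ 491.4221, -197.3973,   68.5615]), 'tool_rot': array([-3.1123, -0.0244,  0.3047]), 'force': array([-0.5142, -0.5256, -1.1074]), 'torque': array([0.0225, 0.0433, 0.0019]), 'width': np.float64(46.3327), 'qpos': array([ 0.065 ,  0.7564,  0.4495,  1.9937, -0.6904,  0.5528, -0.2504])}
clock 10.95 tcp [ 491.6 -197.2   68.7] rot [-3.1124 -0.0246  0.305 ] F [-0.8 -0.4 -1.2] M [-0.03  0.05 -0.02] w 45.8
pin tip z 61.7 err along -2.51 lat -7.83 z -11.68 tool move [-2.94  8.12 11.38] yaw err->roll 0.019
j jaw plane [ 4.85000e-02 -2.30000e-02 -2.40265e+01] 0.38 world slopes(x up,y up) [-0.024  -0.0063] handles [-5.4300e-02 -2.0000e-04 -2.6655e+01] [ 0.0787 -0.0292]
```

View pics/j_wrist.png

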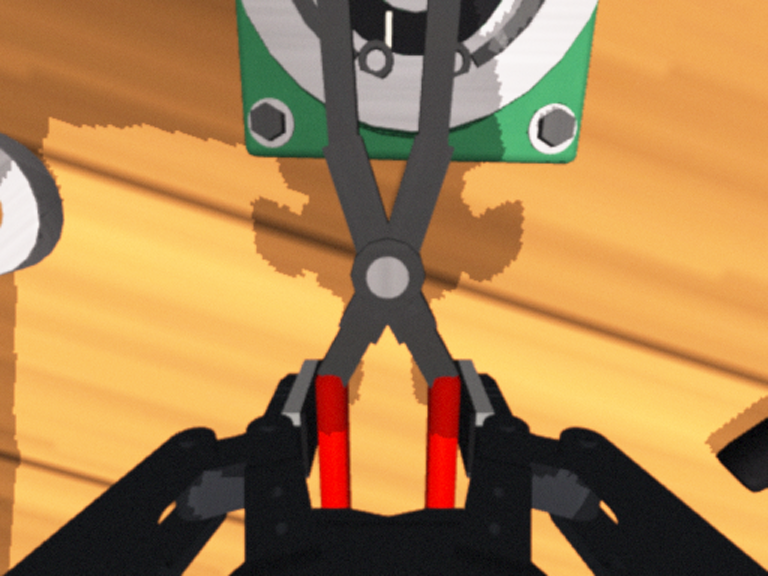

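Run:
```python
from goal import *
p2=pickle.load(open("pics/j_wrist.pkl","rb"));s2=pickle.load(open("pics/j_s.pkl","rb"))
cv2.imwrite("pics/j_crop.png",cv2.resize(p2["image"][0:60,220:320],None,fx=8,fy=8,interpolation=cv2.INTER_CUBIC))
print("L",L,"ml",ml)
print("j eye",ray(p2,s2,((376.5+.5)/1.5-.5,(60+.5)/1.5-.5),41-dz))
```

```text
L [ 596.34447044 -157.09198037   39.6       ] ml [ 609.72553904 -157.79923436   27.6       ]
j eye [ 596.19101162 -158.01185078   39.6       ]
```

View pics/j_crop.png

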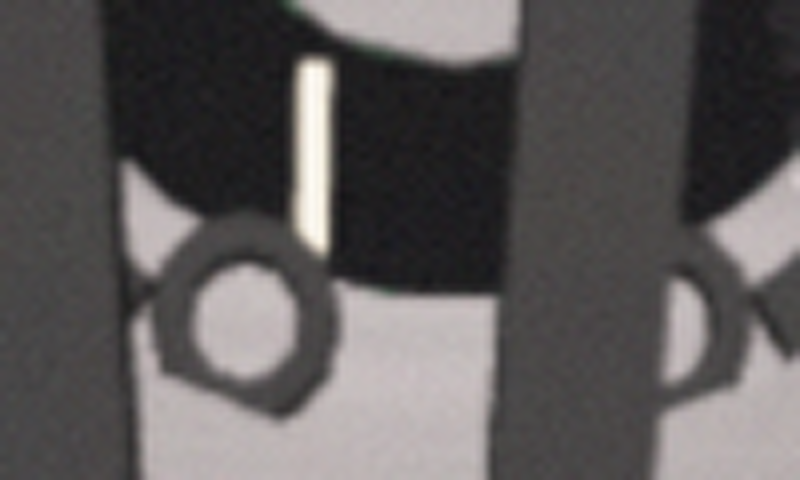

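Run:
```python
from goal import *
p2=pickle.load(open("pics/j_wrist.pkl","rb"));s2=pickle.load(open("pics/j_s.pkl","rb"))
g=lambda x,y,z: ray(p2,s2,cr(x,y,8,220,0),z-dz)
for n,q in [("eyeL hole",g(245,320,41)),("eyeL lug",g(247,315,41)),("lug mid",g(452,312,41)),("markL",g(313,155,29)),("markLtop",g(316,62,29)),("markLbot",g(312,235,29))]:
    print(n,q.round(2),"al %.2f lat %.2f"%(q[:2]@u,q[:2]@v))
for n,q in [("L",L),("ml",ml),("mid",(L+R)/2)]: print(n,"al %.2f lat %.2f"%(q[:2]@u,q[:2]@v))
```

```text
eyeL hole [ 596.21 -157.64   39.6 ] al 527.52 lat -319.43
eyeL lug [ 596.55 -157.68   39.6 ] al 527.83 lat -319.57
lug mid [ 600.82 -170.96   39.6 ] al 528.18 lat -333.52
markL [ 610.15 -157.78   27.6 ] al 540.85 lat -323.50
markLtop [ 615.74 -156.24   27.6 ] al 546.65 lat -323.61
markLbot [ 605.28 -159.24   27.6 ] al 535.77 lat -323.53
L al 527.80 lat -318.95
ml al 540.44 lat -323.40
mid al 527.83 lat -332.96
```

```bash
sed -i 's/^H_lat=.*/H_lat=-333.4/' goal.py; python3 goal.py 50 | tail -2
```

```text
Traceback (most recent call last):
  File "goal.py", line 14, in <module>
    print("lat eyes, marks",em@v,mm@v,"eyes along",E_al,"gap",np.linalg.norm(L-R),np.linalg.norm(ml-mr))
                                                   ^^^^
NameError: name 'E_al' is not defined. Did you mean: 'eval'?
```

send_rows([
  [0.08,0,0.001,0.003,0.006],
  [0.08,-0.001,0.001,0.003,0.006],
  [0.08,-0.001,0.002,0.003,0.004],
  [0.08,-0.001,0.002,0.002,0],
  [0.08,0,0,0,0],
  [0.08,0,0,0,0],
])

```text
clock: 11.45
eef_pos: [492.3, -200.9, 56.5]
tool_rot: [-3.111, -0.026, 0.293]
force: [0.6, 0.1, -1.9]
width: 46.4
```

```bash
python3 goal.py 48|tail -2
```

```text
Traceback (most recent call last):
  File "goal.py", line 14, in <module>
    print("lat eyes, marks",em@v,mm@v,"eyes along",E_al,"gap",np.linalg.norm(L-R),np.linalg.norm(ml-mr))
                                                   ^^^^
NameError: name 'E_al' is not defined. Did you mean: 'eval'?
```

```bash
sed -i 's/^H_lat=.*/H_lat=-333.4; E_al=527.8/' goal.py; python3 goal.py 48 | tail -2; python3 tilt.py i
```

```text
clock 11.45 tcp [ 492.3 -200.9   56.5] rot [-3.1111 -0.0257  0.2926] F [ 0.6  0.1 -1.9] M [-0.06 -0.01  0.04] w 46.4
pin tip z 49.6 err along -2.26 lat -2.88 z -1.63 tool move [-2.32  2.92  1.49] yaw err->roll 0.0066
i jaw plane [ 5.00000e-02 -2.27000e-02 -2.41671e+01] 0.39 world slopes(x up,y up) [-0.0253  0.0001] handles [-4.2000e-02  1.9100e-02 -2.6685e+01] [ 0.0666 -0.0417]
```

send_rows([
  [0.08,-0.0012,0.001,0.0005,0.004],
  [0.08,-0.0012,0.001,0.0005,0.003],
  [0.08,-0.0006,0.0005,0,0],
  [0.08,0,0,0,0],
  [0.08,0,0,0,0],
])

```text
clock: 11.87
eef_pos: [490.0, -204.6, 55.3]
tool_rot: [-3.111, -0.026, 0.285]
force: [-0.3, 0.0, -1.4]
width: 46.5
```

```bash
python3 snap.py k wrist|head -1;python3 goal.py 48 | tail -2; python3 tilt.py k
```

```text
{'clock': np.float64(11.8667), 'eef_pos': array([ 489.9799, -204.617 ,   55.3318]), 'tool_rot': array([-3.111 , -0.0256,  0.2846]), 'force': array([-0.3223,  0.024 , -1.4237]), 'torque': array([-0.0691,  0.0654, -0.0196]), 'width': np.float64(46.5118), 'qpos': array([ 0.093 ,  0.778 ,  0.4296,  1.9949, -0.7135,  0.5289, -0.2356])}
clock 11.92 tcp [ 489.9 -204.7   55.3] rot [-3.1111 -0.0256  0.2846] F [-0.6 -0.3 -0.6] M [-0.06  0.02 -0.  ] w 46.61
pin tip z 48.5 err along 1.09 lat 0.93 z -0.47 tool move [ 1.08 -0.91  0.53] yaw err->roll -0.0014
k jaw plane [ 4.96000e-02 -2.36000e-02 -2.41395e+01] 0.38 world slopes(x up,y up) [-0.0239 -0.007 ] handles [-4.9400e-02 -1.2300e-02 -2.6555e+01] [ 0.075  -0.0183]
```

View pics/k_wrist.png

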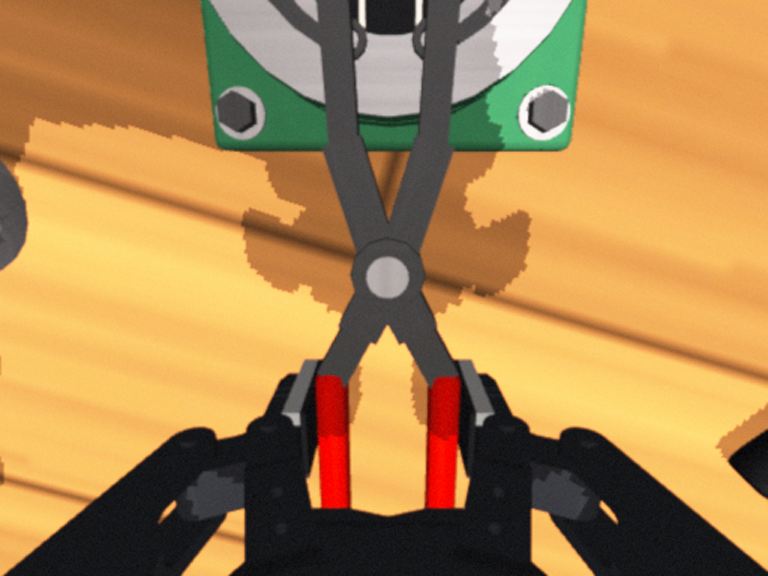

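Run:
```python
from h import *
p=pickle.load(open("pics/k_wrist.pkl","rb")); s=pickle.load(open("pics/k_s.pkl","rb"))
W=cloud(p,dict(tool_rot=[0,0,0],eef_pos=np.zeros(3)))
z=p["z_map"]
for r in (8,26,60):
    print(r,"cols",list(range(208,312,3))); print(np.round(z[r,208:312:3],0)); print(np.round(W[r,208:312:3,1],1)); print(p["image"][r,208:312:3].max(1))
print(p["tool_from_camera"],p["K"])
cv2.imwrite("pics/k_crop.png",cv2.resize(p["image"][0:60,210:310],None,fx=8,fy=8,interpolation=cv2.INTER_CUBIC))
```

```text
8 cols [208, 211, 214, 217, 220, 223, 226, 229, 232, 235, 238, 241, 244, 247, 250, 253, 256, 259, 262, 265, 268, 271, 274, 277, 280, 283, 286, 289, 292, 295, 298, 301, 304, 307, 310]
[151. 150. 107. 107. 106. 108. 108. 106. 107. 150. 150. 150. 150. 149.
 150. 148. 150. 148. 150. 149. 150. 149. 150. 150. 150. 149. 106. 105.
 107. 105. 106. 105. 105. 149. 149.]
[-27.9 -26.3 -17.9 -16.8 -15.6 -14.6 -13.5 -12.2 -11.1 -13.5 -11.9 -10.3
  -8.7  -7.1  -5.5  -3.9  -2.3  -0.7   0.9   2.4   4.    5.6   7.2   8.8
  10.4  11.9   9.2  10.3  11.6  12.5  13.7  14.7  15.8  24.5  26.1]
[187 151  73  76  76  76  77  75  65  30  77 249  52  31  32  33  31  29
  34  29  31  28  36 193 238  34  74  74  77  73  79  78  76 185 188]
26 cols [208, 211, 214, 217, 220, 223, 226, 229, 232, 235, 238, 241, 244, 247, 250, 253, 256, 259, 262, 265, 268, 271, 274, 277, 280, 283, 286, 289, 292, 295, 298, 301, 304, 307, 310]
[141. 141. 108. 107. 108. 109. 108. 107. 107. 113. 153. 140. 141. 153.
 152. 152. 151. 152. 153. 151. 151. 151. 150. 138. 141. 113. 107. 107.
 108. 107. 107. 108. 108. 140. 141.]
[-26.1 -24.7 -18.1
[... 753 characters left out ...]
.5 -10.3 -11.2  -9.7
  -8.3  -6.8  -5.3  -3.8  -2.3  -0.8   0.7   2.2   3.7   5.2   6.7   8.2
   9.8   8.4   9.6  10.7  12.   13.1  14.3  15.5  21.6  23.   24.6]
[190 191 189  75  74  72  74  73  76  67 166 194 198 195 199 200 200 199
 198 197 201 198 198 199 144  72  75  80  74  73  71 122 198 196 195]
[[-8.59181011e-04 -9.52069507e-01 -3.05880557e-01  7.66433688e+01]
 [ 9.99998947e-01 -1.17564794e-03  8.50392224e-04 -1.39491904e+00]
 [-1.16924035e-03 -3.05879504e-01  9.52069515e-01 -1.41297345e+02]
 [ 0.00000000e+00  0.00000000e+00  0.00000000e+00  1.00000000e+00]] [[282.78357007   0.         258.18710828]
 [  0.         282.78357007 196.78074581]
 [  0.           0.           1.        ]]
```

View pics/k_crop.png

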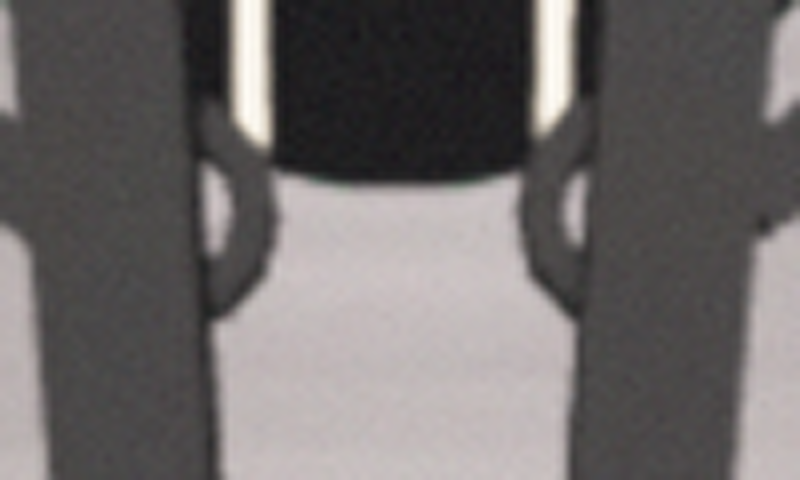

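Run:
```python
from h import *
for t in "abcdefgijk":
    p=pickle.load(open(f"pics/{t}_wrist.pkl","rb")); T=p["tool_from_camera"]; print(t,T[:3,3].round(2),np.round(T[:3,2],4),p["shot"],p["K"][0,2])
```

```text
a [  80.87    0.18 -141.29] [-3.076e-01 -9.000e-04  9.515e-01] 3 258.18710828348657
b [  76.75   -1.51 -141.28] [-3.06e-01  9.00e-04  9.52e-01] 4 258.18710828348657
c [  76.67   -1.41 -141.27] [-3.059e-01  8.000e-04  9.521e-01] 5 258.18710828348657
d [  76.66   -1.4  -141.29] [-3.059e-01  8.000e-04  9.521e-01] 6 258.18710828348657
e [  76.63   -1.39 -141.31] [-3.059e-01  9.000e-04  9.521e-01] 7 258.18710828348657
f [  76.62   -1.39 -141.32] [-3.059e-01  9.000e-04  9.521e-01] 9 258.18710828348657
g [  76.63   -1.39 -141.32] [-3.059e-01  9.000e-04  9.521e-01] 10 258.18710828348657
i [  76.64   -1.39 -141.31] [-3.059e-01  8.000e-04  9.521e-01] 12 258.18710828348657
j [  76.67   -1.43 -141.3 ] [-3.059e-01  9.000e-04  9.521e-01] 13 258.18710828348657
k [  76.64   -1.39 -141.3 ] [-3.059e-01  9.000e-04  9.521e-01] 14 258.18710828348657
```

```bash
python3 - <<'E'
from goal import *
p2=pickle.load(open("pics/k_wrist.pkl","rb"));s2=pickle.load(open("pics/k_s.pkl","rb"))
g=lambda x,y,z: ray(p2,s2,cr(x,y,8,210,0),z-dz)
for q in (g(398,210,41),g(403,70,29)): print("al %.2f lat %.2f"%(q[:2]@u,q[:2]@v))
E
python3 goal.py 44|tail -2
```

```text
al 527.39 lat -333.51
al 538.73 lat -333.54
clock 11.92 tcp [ 489.9 -204.7   55.3] rot [-3.1111 -0.0256  0.2846] F [-0.6 -0.3 -0.6] M [-0.06  0.02 -0.  ] w 46.61
pin tip z 48.5 err along 1.09 lat 0.93 z -4.47 tool move [ 0.98 -0.79  4.52] yaw err->roll -0.0014
```

send_rows([
  [0.08,0.0005,-0.0004,0.001,-0.001],
  [0.08,0.0005,-0.0004,0.002,0],
  [0.08,0,0,0.001,0],
  [0.08,0,0,0,0],
  [0.08,0,0,0,0],
])

```text
clock: 12.33
eef_pos: [491.1, -203.0, 51.1]
tool_rot: [-3.111, -0.026, 0.286]
force: [0.6, 0.3, -0.6]
width: 46.3
```

```bash
sed -i 's/H_lat=-333.4/H_lat=-333.5/' goal.py; python3 goal.py 44|tail -2
```

```text
clock 12.33 tcp [ 491.1 -203.    51.1] rot [-3.111  -0.026   0.2862] F [ 0.6  0.3 -0.6] M [-0.04  0.07  0.03] w 46.3
pin tip z 44.3 err along -0.48 lat -0.58 z -0.26 tool move [-0.48  0.59  0.23] yaw err->roll 0.0002
```

send_rows([
  [0.08,-0.0004,0.0003,0.001,0],
  [0.08,-0.0002,0.0002,0.002,0],
  [0.08,0,0,0.002,0],
  [0.08,0,0,0,0],
  [0.08,0,0,0,0],
])

```text
clock: 12.75
eef_pos: [490.7, -203.5, 45.4]
tool_rot: [-3.111, -0.026, 0.286]
force: [0.1, -0.5, -1.5]
width: 46.1
```

```bash
python3 goal.py 33|tail -2; python3 snap.py l wrist >/dev/null; python3 tilt.py l
```

```text
clock 12.75 tcp [ 490.7 -203.5   45.4] rot [-3.1109 -0.0259  0.2863] F [ 0.1 -0.5 -1.5] M [-0.03 -0.01  0.08] w 46.15
pin tip z 38.5 err along 0.06 lat -0.28 z -5.55 tool move [-0.08  0.45  5.54] yaw err->roll 0.0003
l jaw plane [ 5.01000e-02 -2.27000e-02 -2.41861e+01] 0.39 world slopes(x up,y up) [-0.0242 -0.008 ] handles [-5.64000e-02 -4.80000e-03 -2.66151e+01] [ 0.0822 -0.0259]
```

```bash
python3 - <<'E'
import pickle,cv2
p=pickle.load(open("pics/l_wrist.pkl","rb"))
cv2.imwrite("pics/l_crop.png",cv2.resize(p["image"][0:60,210:310],None,fx=8,fy=8,interpolation=cv2.INTER_CUBIC))
E
```

```text
(no output)
```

View pics/l_crop.png

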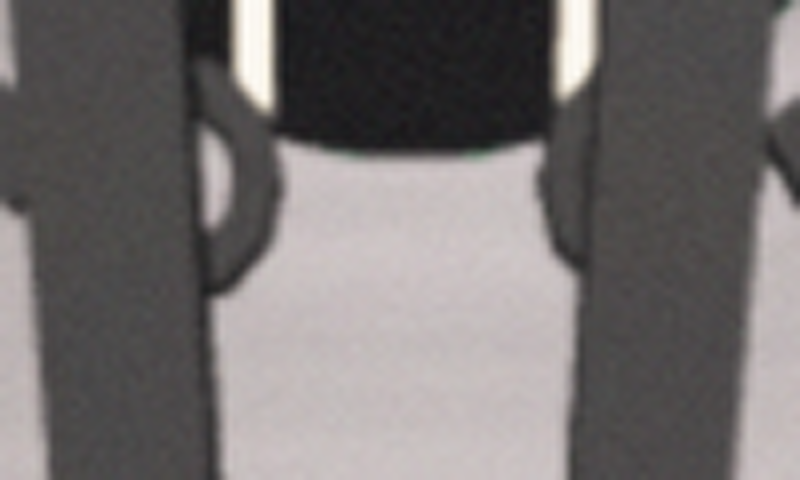

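send_rows([
  [0.08,0,0.0002,0.0015,0],
  [0.08,0,0.0001,0.0015,0],
  [0.08,0,0,0.0015,0],
  [0.08,0,0,0,0],
  [0.08,0,0,0,0],
])

```text
clock: 13.22
eef_pos: [490.9, -203.7, 40.5]
tool_rot: [-3.111, -0.026, 0.286]
force: [0.8, -0.6, -2.2]
width: 46.2
```

```bash
python3 goal.py 33|tail -2; python3 snap.py m wrist,side >/dev/null; python3 tilt.py m;  python3 - <<'E'
import pickle,cv2
p=pickle.load(open("pics/m_wrist.pkl","rb"))
cv2.imwrite("pics/m_crop.png",cv2.resize(p["image"][0:60,210:310],None,fx=8,fy=8,interpolation=cv2.INTER_CUBIC))
E
```

```text
clock 13.22 tcp [ 490.9 -203.7   40.5] rot [-3.1111 -0.026   0.2863] F [ 0.8 -0.6 -2.2] M [-0.05 -0.04  0.  ] w 46.21
pin tip z 33.7 err along -0.11 lat -0.02 z -0.66 tool move [-0.13  0.04  0.65] yaw err->roll 0.0003
m jaw plane [ 4.98000e-02 -2.35000e-02 -2.41617e+01] 0.39 world slopes(x up,y up) [-0.0238 -0.007 ] handles [-6.84000e-02 -1.23000e-02 -2.68463e+01] [ 0.0943 -0.0183]
```

View pics/m_crop.png

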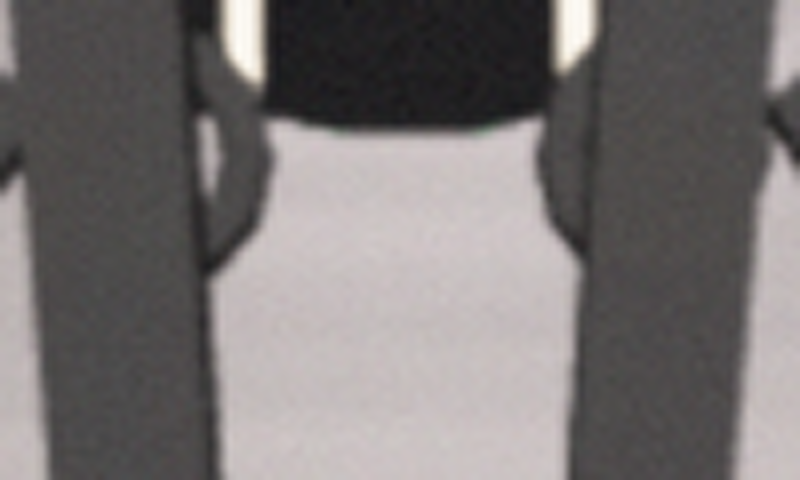

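send_rows([
  [0.04,0,0,0,0],
  [0.02,0,0,0,0],
  [0,0,0,0,0],
  [-0.02,0,0,0,0],
  [-0.02,0,0,0,0],
  [-0.02,0,0,0,0],
])

```text
clock: 13.82
eef_pos: [489.9, -204.1, 40.6]
tool_rot: [-3.111, -0.025, 0.285]
force: [-0.2, -0.4, -0.6]
width: 42.1
```

```bash
cat > look.sh <<'E'
python3 goal.py 33|tail -2; python3 snap.py $1 wrist >/dev/null; python3 tilt.py $1;  python3 - <<F
import pickle,cv2
p=pickle.load(open("pics/$1_wrist.pkl","rb"))
cv2.imwrite("pics/$1_crop.png",cv2.resize(p["image"][0:60,210:310],None,fx=8,fy=8,interpolation=cv2.INTER_CUBIC))
F
E
bash look.sh n
```

```text
clock 13.82 tcp [ 489.9 -204.1   40.6] rot [-3.111  -0.0247  0.2854] F [-0.2 -0.4 -0.6] M [-0.06  0.18 -0.02] w 42.06
pin tip z 33.6 err along 1.00 lat 0.21 z -0.64 tool move [ 0.98 -0.19  0.67] yaw err->roll -0.0006
n jaw plane [  0.046   -0.025  -23.6269] 0.39 world slopes(x up,y up) [-0.0212 -0.0056] handles [ -0.0643  -0.0312 -26.1045] [0.089  0.0006]
```

View pics/n_crop.png

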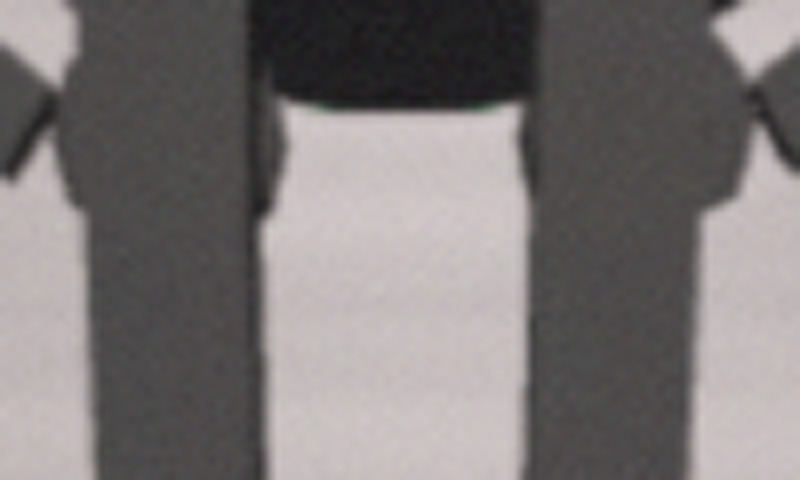

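send_rows([
  [-0.04,0,0,0,0],
  [-0.06,0,0,0,0],
  [-0.08,0,0,0,0],
  [-0.09,0,0,0,0],
  [-0.09,0,0,0,0],
  [-0.09,0,0,0,0],
  [-0.09,0,0,0,0],
])

```text
clock: 14.45
eef_pos: [488.6, -204.4, 40.5]
tool_rot: [-3.11, -0.023, 0.285]
force: [-1.7, 0.2, -0.3]
width: 39.0
```

```bash
bash look.sh o
```

```text
clock 14.45 tcp [ 488.6 -204.4   40.5] rot [-3.1104 -0.0231  0.2848] F [-1.7  0.2 -0.3] M [-0.2   0.41 -0.01] w 39.0
pin tip z 33.3 err along 2.30 lat 0.15 z -0.30 tool move [ 2.29 -0.14  0.35] yaw err->roll -0.0012
o jaw plane [  0.0391  -0.0289 -23.1559] 0.38 world slopes(x up,y up) [-0.016  -0.0023] handles [ -0.0659  -0.0313 -25.6019] [0.0889 0.    ]
```

View pics/o_crop.png

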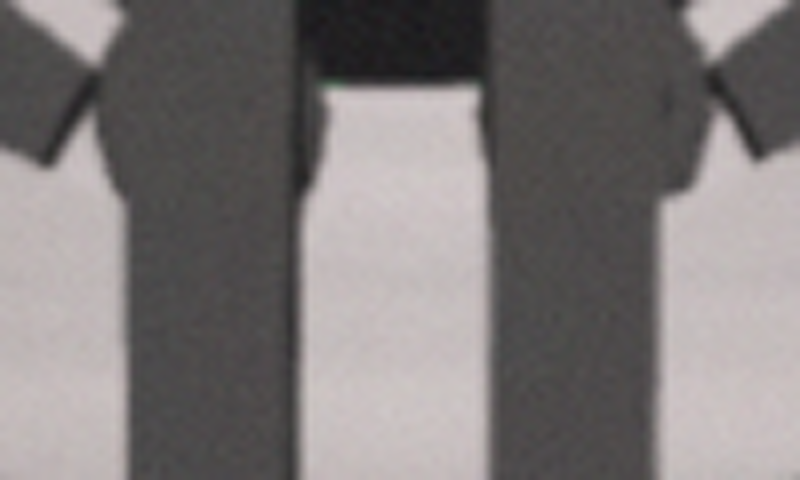

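View pics/o_wrist.png

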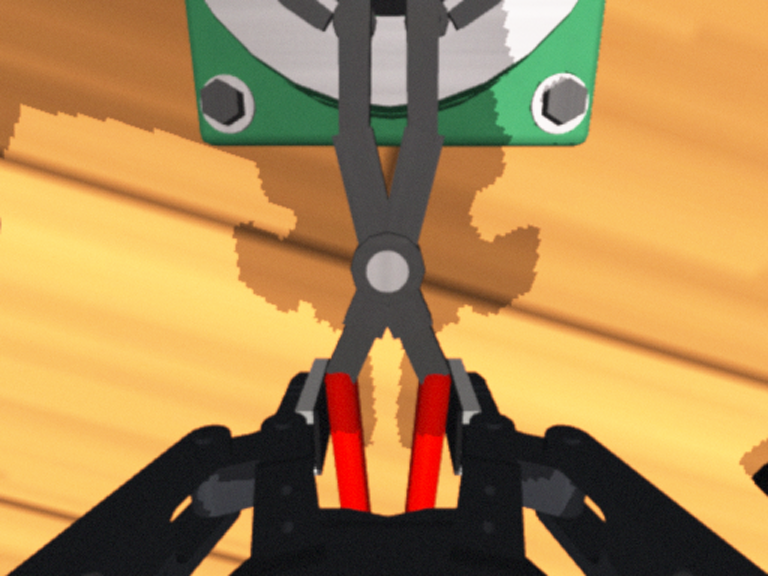

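send_rows([
  [-0.1,0.0003,0,0,0],
  [-0.11,0.0003,0,0,0],
  [-0.115,0.0003,0,0,0],
  [-0.115,0.0002,0,0,0],
  [-0.115,0.0002,0,0,0],
])

```text
clock: 14.92
eef_pos: [488.1, -204.3, 40.3]
tool_rot: [-3.109, -0.021, 0.284]
force: [-3.4, -0.8, -0.1]
width: 38.2
```

```bash
bash look.sh q
```

```text
clock 14.92 tcp [ 488.1 -204.3   40.3] rot [-3.1095 -0.0205  0.2839] F [-3.4 -0.8 -0.1] M [-0.19  0.58  0.05] w 38.24
pin tip z 32.8 err along 2.75 lat 0.05 z 0.17 tool move [ 2.75 -0.06 -0.11] yaw err->roll -0.0021
q jaw plane [  0.0331  -0.0265 -22.9281] 0.38 world slopes(x up,y up) [-0.0125 -0.0056] handles [ -0.0651  -0.0468 -25.3339] [0.0856 0.0147]
```

View pics/q_crop.png

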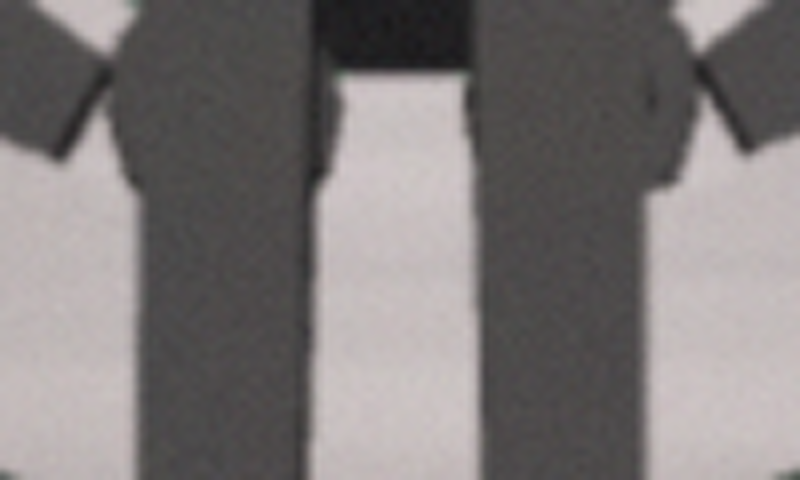

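```bash
cat > eyes.py <<'E'
from goal import *
def eyes(tag,ol,il,ir,orr,row):
    p2=pickle.load(open(f"pics/{tag}_wrist.pkl","rb"));s2=pickle.load(open(f"pics/{tag}_s.pkl","rb"))
    g=lambda x,z: ray(p2,s2,cr(x,row,8,210,0),z-dz)[:2]
    a,b,c,d=[g(x,z)@v for x,z in ((ol,41),(il,38),(ir,38),(orr,41))]
    l=(a+b)/2; r=(c+d)/2
    print(tag,"eyeL %.2f eyeR %.2f gap %.2f mid %.2f | lug widths %.2f %.2f | via outer only: %.2f %.2f, inner only %.2f %.2f"%(l+333.5,r+333.5,l-r,(l+r)/2+333.5,a-b,c-d,a-6.7+333.5,d+6.7+333.5,b+6.7+333.5,c-6.7+333.5),"al %.2f"%(g((ol+orr)/2,41)@u))
eyes("n",57,288,522,755,130); eyes("o",97,327,478,712,115); eyes("q",110,343,466,698,100)
E
python3 eyes.py
```

```text
n eyeL 12.95 eyeR -13.24 gap 26.19 mid -0.14 | lug widths 12.78 12.89 | via outer only: 12.64 -12.99, inner only 13.26 -13.50 al 527.47
o eyeL 10.71 eyeR -10.70 gap 21.42 mid 0.00 | lug widths 12.71 12.96 | via outer only: 10.37 -10.48, inner only 11.06 -10.92 al 526.81
q eyeL 9.92 eyeR -9.85 gap 19.77 mid 0.04 | lug widths 12.82 12.80 | via outer only: 9.63 -9.55, inner only 10.21 -10.15 al 526.96
```

Run:
```python
from goal import *
def inner(tag,il,ir,row,z=38):
    p2=pickle.load(open(f"pics/{tag}_wrist.pkl","rb"));s2=pickle.load(open(f"pics/{tag}_s.pkl","rb"))
    g=lambda x: ray(p2,s2,cr(x,row,8,210,0),z-dz)[:2]
    print(tag,(g(il)-g(ir))@v, g(il)@v+333.5-0, g(ir)@v+333.5)
inner("k",277,522,215); inner("l",283,540,185); inner("m",272,538,160)
for z in (38,29): inner("k",232,275,70,z)
inner("k",252,554,70,29)
for t in "klmq":
    p2=pickle.load(open(f"pics/{t}_wrist.pkl","rb"));s2=pickle.load(open(f"pics/{t}_s.pkl","rb"));W=cloud(p2,s2)
    print(t,"rim z",np.nanmedian(W[45:58,245:275,2]),"bearing z",np.nanmedian(W[0:6,254:264,2]), "bore rows z",[round(float(np.nanmedian(W[r,252:265,2])),1) for r in range(0,60,5)])
```

```text
k 15.540431780457467 7.7516440427020825 -7.788787737755399
l 15.248651262850645 7.727079493158328 -7.521571769692343
m 15.235220380968824 7.735857124860047 -7.4993632561087225
k 2.693536263515514 10.44630565163311 7.752769388117599
k 2.843248659182774 11.253051741196145 8.409803082013411
k 19.901226462516178 9.93026477229813 -9.970961690218076
k rim z 43.955292667572685 bearing z 26.72375738054148 bore rows z [26.7, 26.7, 26.5, 27.0, 27.1, 26.6, 27.2, 27.0, 27.1, 43.9, 44.1, 44.2]
l rim z 43.89202957241645 bearing z 26.956007171399143 bore rows z [26.8, 26.8, 26.9, 27.0, 27.1, 26.8, 27.0, 27.1, 43.4, 43.7, 43.8, 44.0]
m rim z 43.96193501921559 bearing z 27.06092279255329 bore rows z [26.7, 27.1, 26.7, 26.7, 26.7, 26.9, 26.8, 27.1, 44.0, 43.7, 44.0, 43.9]
q rim z 44.377963672522554 bearing z 27.02482270869333 bore rows z [26.6, 27.2, 27.0, 26.9, 27.1, 27.2, 43.7, 44.3, 43.8, 44.2, 44.2, 43.4]
```

```bash
python3 goal.py 33|tail -2; python3 snap.py r1 side,scene >/dev/null;python3 snap.py r2 side,scene,side >/dev/null; bash look.sh r
```

```text
clock 14.97 tcp [ 488.2 -204.3   40.2] rot [-3.1095 -0.0205  0.2839] F [-2.5 -0.4 -0.5] M [-0.16  0.62  0.04] w 38.26
pin tip z 32.8 err along 2.71 lat 0.04 z 0.20 tool move [ 2.72 -0.05 -0.14] yaw err->roll -0.0021
clock 15.22 tcp [ 488.2 -204.3   40.3] rot [-3.1095 -0.0206  0.2839] F [-3.8 -0.7  0.4] M [-0.23  0.64  0.06] w 37.92
pin tip z 32.8 err along 2.73 lat 0.06 z 0.18 tool move [ 2.74 -0.07 -0.12] yaw err->roll -0.0021
r jaw plane [  0.0342  -0.0233 -23.0059] 0.38 world slopes(x up,y up) [-0.0136 -0.0088] handles [ -0.0715  -0.0523 -25.4858] [0.092  0.0202]
```

View pics/r_crop.png

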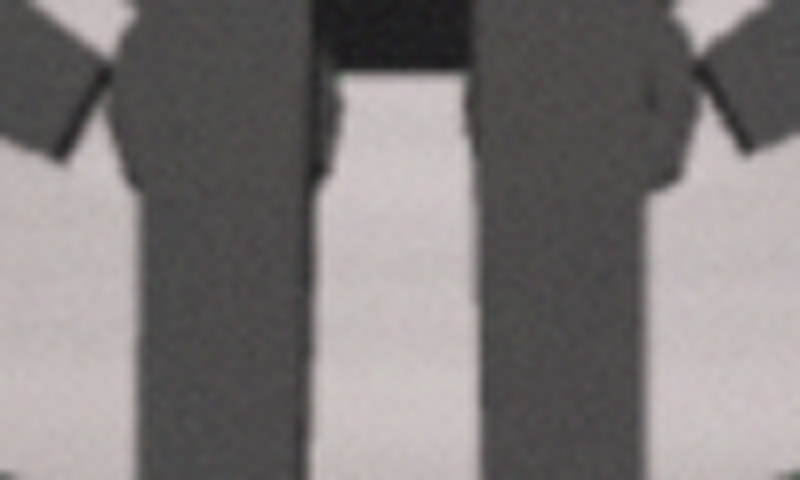

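Run:
```python
import cv2,pickle
im=pickle.load(open("pics/r2_side.pkl","rb"))["image"]; cv2.imwrite("pics/r_side_c.png",cv2.resize(im[140:300,190:350],None,fx=3.7,fy=3.7,interpolation=cv2.INTER_CUBIC))
```

```text
(no output)
```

View pics/r_side_c.png

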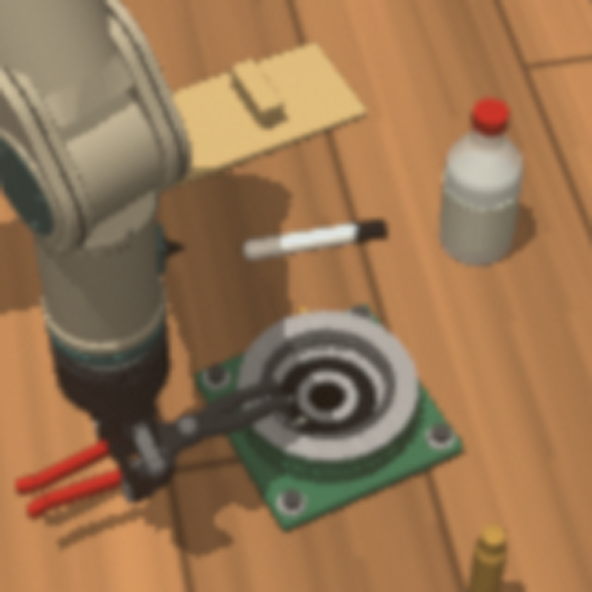

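Run:
```python
exec(open("eyes.py").read().split("eyes(\"n\"")[0]); eyes("r",110,343,466,698,100)
from cell import finish_job
print(finish_job())
```

```text
r eyeL 9.91 eyeR -9.86 gap 19.77 mid 0.03 | lug widths 12.82 12.80 | via outer only: 9.62 -9.56, inner only 10.20 -10.16 al 526.98
the job is handed in; nothing more can be done
None
```

I took the pliers off the rest by both handles, put the pins down through the two eyes and squeezed until the eyes stood at the white lines. I handed the job in at about 15.3 s with the pliers still holding the ring there.

Last checks before handing in:
- **Eyes:** measured in the wrist picture, they stood at +9.9 and −9.9 mm against the lines at ±10 mm, so the gap was 19.8 mm. The lugs were well clear of each other.
- **Measurement spread:** the lug edges read about 0.3 mm short on each side. Taking only the outer or only the inner edges would put the eyes at 9.6 or 10.2 mm.
- **Pin depth:** I worked out the pin tips at about 33 mm high, between the bearing (28 mm) and the ring's underside (38 mm). The jaws hide the pins from the wrist camera, so I did not see the tips. The pins met no noticeable resistance going down, and the lugs followed the squeeze, which shows the pins were in the eyes.
- **Level and steady:** the pliers were within about 0.01 rad of level. Over the last 0.3 s the pose and picture did not change.
- **Sideways push:** while squeezing, the tool slid back about 2.5 mm relative to the ring. A sideways push of about 3.5 N remained at the end.
- **Other things on the bench:** I saw no contact with any of them, and those in the last side view looked undisturbed.

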